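# Scoop nylon buffers from the stock tub into an order box

### The job

Take the grey lid off the blue stock tub and lay it flat on the black mat, then use the metal scoop to move at least four of the six orange buffers from the tub into the red order box, without touching the buffers with the fingers and without spilling any outside the tub and the box. Finally set the scoop back down flat on the middle of its green mat, leaving the lid on the black mat. Do not disturb the other things on the table.

Things in the scene. Friction and masses are not known exactly. Their poses are not given: they have to be found in the camera images.
- tub: blue open plastic tub, fixed to the table, 108 mm (its x) by 238 mm (its y) by 45 mm high; walls and floor 4 mm thick, so 100 x 230 mm inside and the inner floor 4 mm up. Origin: centre of the underside; z up. It is yawed by up to 0.25 rad from having its long side along world y.
- lid: loose grey lid on the tub, 0.25 kg: plate 114 (its x) by 244 (its y) mm, 5 mm thick, resting on the rim, above a locating slab 92 x 220 x 5 mm that hangs inside the tub with 4 to 5 mm play. Black knob in the middle, see point lid_knob. Origin: centre of the slab's underside, 5 mm below the plate; z up. Off the tub it lies flat on the slab.
- lid_knob (a point): middle of the lid's round black knob, where it is gripped: 34 mm above the lid's origin, 24 mm above the plate's top. The knob is 32 mm in diameter from 26 to 40 mm above the lid's origin, its top at 44 mm, on a neck of 20 mm diameter
- lid_mat: black rubber mat for the lid, fixed, 150 mm (its x) by 270 mm (its y), 3 mm thick, on the left or the right of the tub. Origin: centre of the underside; top at 3 mm.
- order_box: red open box, fixed, 160 x 160 mm, 50 mm high, walls and floor 6 mm thick. The black mat is on one side of the tub, this box on the other. Origin: centre of the underside; z up.
- scoop_mat: green mat for the scoop, fixed, between robot and tub, 110 mm (its x) by 250 mm (its y), 3 mm thick. Origin: centre of the underside; top at 3 mm.
- scoop: loose aluminium scoop, 0.22 kg, standing on the green mat, mouth roughly towards world -y. Origin: centre of the pan's underside; x to the open mouth, z up. Pan 90 mm long (x -45 to 45), 88 mm wide; floor 1.6 mm thick; rear wall and side walls (x -45 to 20 only) 32 mm high, 2.5 mm thick; no front wall. A post (x -53 to -45, 20 mm wide) carries the handle, see point scoop_grip.
- scoop_grip (a point): middle of the scoop's handle, a black straight level bar along the scoop's x from x -135 to -35 mm, 20 mm wide (y), 22 mm high; this point is at x -85 mm, z 80 mm in the scoop's frame
- scoop_lip (a point): middle of the scoop's front lip, underside: x 45 mm, z 0 in the scoop's frame
- buffer0: loose orange buffer in the tub, smooth slippery nylon (friction about 0.25): round drum 26 mm diameter, 20 mm high, rounded towards 14 mm flats at both ends, about 15 g; may stand, lie or roll on its side. Origin: its centre; z along its axis.
- buffer1: loose orange buffer in the tub, smooth slippery nylon (friction about 0.25): round drum 26 mm diameter, 20 mm high, rounded towards 14 mm flats at both ends, about 15 g; may stand, lie or roll on its side. Origin: its centre; z along its axis.
- buffer2: loose orange buffer in the tub, smooth slippery nylon (friction about 0.25): round drum 26 mm diameter, 20 mm high, rounded towards 14 mm flats at both ends, about 15 g; may stand, lie or roll on its side. Origin: its centre; z along its axis.
- buffer3: loose orange buffer in the tub, smooth slippery nylon (friction about 0.25): round drum 26 mm diameter, 20 mm high, rounded towards 14 mm flats at both ends, about 15 g; may stand, lie or roll on its side. Origin: its centre; z along its axis.
- buffer4: loose orange buffer in the tub, smooth slippery nylon (friction about 0.25): round drum 26 mm diameter, 20 mm high, rounded towards 14 mm flats at both ends, about 15 g; may stand, lie or roll on its side. Origin: its centre; z along its axis.
- buffer5: loose orange buffer in the tub, smooth slippery nylon (friction about 0.25): round drum 26 mm diameter, 20 mm high, rounded towards 14 mm flats at both ends, about 15 g; may stand, lie or roll on its side. Origin: its centre; z along its axis.
- tape: bystander, loose, to be left alone: roll of yellow tape, ring 90 mm outside diameter, 25 mm high. Origin: centre of the underside.
- screwdriver: bystander, loose, to be left alone: screwdriver lying down, 180 mm long. Origin: on the tool's axis.
- glue: bystander, loose, to be left alone: white bottle with a red cap, 50 mm diameter, 120 mm high. Origin: centre of the underside.
- carton: bystander, loose, to be left alone: brown carton 60 x 100 x 70 mm. Origin: centre of the underside.
- mug: bystander, loose, to be left alone: blue mug, 80 mm diameter, 90 mm high. Origin: centre of the underside.
- bracket: bystander, loose, to be left alone: steel angle bracket, foot 50 x 70 mm, 44 mm high. Origin: centre of the underside.

How it is judged:
On the way, in this order (a step that is already met when the one before it is completed fails the run):
1. the lid lies flat on the black mat, released (horizontal distance between lid and lid_mat below 0.05 m and height (world z) of lid below 0.012 m and angle between lid's own z axis and vertical below 0.08 rad and contact force between the fingers and lid below 0.3 N and linear speed of lid below 0.02 m/s), for 0.2 s.
2. at least one buffer is carried in the scoop, above the tub's rim ((((x of buffer0 in the frame of scoop between -0.05 and 0.05 m and y of buffer0 in the frame of scoop between -0.044 and 0.044 m and z of buffer0 in the frame of scoop between 0.004 and 0.05 m) and height (world z) of scoop above 0.055 m and height (world z) of buffer0 above 0.065 m) or ((x of buffer1 in the frame of scoop between -0.05 and 0.05 m and y of buffer1 in the frame of scoop between -0.044 and 0.044 m and z of buffer1 in the frame of scoop between 0.004 and 0.05 m) and height (world z) of scoop above 0.055 m and height (world z) of buffer1 above 0.065 m) or ((x of buffer2 in the frame of scoop between -0.05 and 0.05 m and y of buffer2 in the frame of scoop between -0.044 and 0.044 m and z of buffer2 in the frame of scoop between 0.004 and 0.05 m) and height (world z) of scoop above 0.055 m and height (world z) of buffer2 above 0.065 m) or ((x of buffer3 in the frame of scoop between -0.05 and 0.05 m and y of buffer3 in the frame of scoop between -0.044 and 0.044 m and z of buffer3 in the frame of scoop between 0.004 and 0.05 m) and height (world z) of scoop above 0.055 m and height (world z) of buffer3 above 0.065 m) or ((x of buffer4 in the frame of scoop between -0.05 and 0.05 m and y of buffer4 in the frame of scoop between -0.044 and 0.044 m and z of buffer4 in the frame of scoop between 0.004 and 0.05 m) and height (world z) of scoop above 0.055 m and height (world z) of buffer4 above 0.065 m) or ((x of buffer5 in the frame of scoop between -0.05 and 0.05 m and y of buffer5 in the frame of scoop between -0.044 and 0.044 m and z of buffer5 in the frame of scoop between 0.004 and 0.05 m) and height (world z) of scoop above 0.055 m and height (world z) of buffer5 above 0.065 m))), for 0.2 s.
3. at least four buffers are in the red order box ((((horizontal distance between buffer0 and order_box below 0.09 m and height (world z) of buffer0 between 0.0145 and 0.05 m) and (horizontal distance between buffer1 and order_box below 0.09 m and height (world z) of buffer1 between 0.0145 and 0.05 m) and (horizontal distance between buffer2 and order_box below 0.09 m and height (world z) of buffer2 between 0.0145 and 0.05 m) and (horizontal distance between buffer3 and order_box below 0.09 m and height (world z) of buffer3 between 0.0145 and 0.05 m)) or ((horizontal distance between buffer0 and order_box below 0.09 m and height (world z) of buffer0 between 0.0145 and 0.05 m) and (horizontal distance between buffer1 and order_box below 0.09 m and height (world z) of buffer1 between 0.0145 and 0.05 m) and (horizontal distance between buffer2 and order_box below 0.09 m and height (world z) of buffer2 between 0.0145 and 0.05 m) and (horizontal distance between buffer4 and order_box below 0.09 m and height (world z) of buffer4 between 0.0145 and 0.05 m)) or ((horizontal distance between buffer0 and order_box below 0.09 m and height (world z) of buffer0 between 0.0145 and 0.05 m) and (horizontal distance between buffer1 and order_box below 0.09 m and height (world z) of buffer1 between 0.0145 and 0.05 m) and (horizontal distance between buffer2 and order_box below 0.09 m and height (world z) of buffer2 between 0.0145 and 0.05 m) and (horizontal distance between buffer5 and order_box below 0.09 m and height (world z) of buffer5 between 0.0145 and 0.05 m)) or ((horizontal distance between buffer0 and order_box below 0.09 m and height (world z) of buffer0 between 0.0145 and 0.05 m) and (horizontal distance between buffer1 and order_box below 0.09 m and height (world z) of buffer1 between 0.0145 and 0.05 m) and (horizontal distance between buffer3 and order_box below 0.09 m and height (world z) of buffer3 between 0.0145 and 0.05 m) and (horizontal distance between buffer4 and order_box below 0.09 m and height (world z) of buffer4 between 0.0145 and 0.05 m)) or ((horizontal distance between buffer0 and order_box below 0.09 m and height (world z) of buffer0 between 0.0145 and 0.05 m) and (horizontal distance between buffer1 and order_box below 0.09 m and height (world z) of buffer1 between 0.0145 and 0.05 m) and (horizontal distance between buffer3 and order_box below 0.09 m and height (world z) of buffer3 between 0.0145 and 0.05 m) and (horizontal distance between buffer5 and order_box below 0.09 m and height (world z) of buffer5 between 0.0145 and 0.05 m)) or ((horizontal distance between buffer0 and order_box below 0.09 m and height (world z) of buffer0 between 0.0145 and 0.05 m) and (horizontal distance between buffer1 and order_box below 0.09 m and height (world z) of buffer1 between 0.0145 and 0.05 m) and (horizontal distance between buffer4 and order_box below 0.09 m and height (world z) of buffer4 between 0.0145 and 0.05 m) and (horizontal distance between buffer5 and order_box below 0.09 m and height (world z) of buffer5 between 0.0145 and 0.05 m)) or ((horizontal distance between buffer0 and order_box below 0.09 m and height (world z) of buffer0 between 0.0145 and 0.05 m) and (horizontal distance between buffer2 and order_box below 0.09 m and height (world z) of buffer2 between 0.0145 and 0.05 m) and (horizontal distance between buffer3 and order_box below 0.09 m and height (world z) of buffer3 between 0.0145 and 0.05 m) and (horizontal distance between buffer4 and order_box below 0.09 m and height (world z) of buffer4 between 0.0145 and 0.05 m)) or ((horizontal distance between buffer0 and order_box below 0.09 m and height (world z) of buffer0 between 0.0145 and 0.05 m) and (horizontal distance between buffer2 and order_box below 0.09 m and height (world z) of buffer2 between 0.0145 and 0.05 m) and (horizontal distance between buffer3 and order_box below 0.09 m and height (world z) of buffer3 between 0.0145 and 0.05 m) and (horizontal distance between buffer5 and order_box below 0.09 m and height (world z) of buffer5 between 0.0145 and 0.05 m)) or ((horizontal distance between buffer0 and order_box below 0.09 m and height (world z) of buffer0 between 0.0145 and 0.05 m) and (horizontal distance between buffer2 and order_box below 0.09 m and height (world z) of buffer2 between 0.0145 and 0.05 m) and (horizontal distance between buffer4 and order_box below 0.09 m and height (world z) of buffer4 between 0.0145 and 0.05 m) and (horizontal distance between buffer5 and order_box below 0.09 m and height (world z) of buffer5 between 0.0145 and 0.05 m)) or ((horizontal distance between buffer0 and order_box below 0.09 m and height (world z) of buffer0 between 0.0145 and 0.05 m) and (horizontal distance between buffer3 and order_box below 0.09 m and height (world z) of buffer3 between 0.0145 and 0.05 m) and (horizontal distance between buffer4 and order_box below 0.09 m and height (world z) of buffer4 between 0.0145 and 0.05 m) and (horizontal distance between buffer5 and order_box below 0.09 m and height (world z) of buffer5 between 0.0145 and 0.05 m)) or ((horizontal distance between buffer1 and order_box below 0.09 m and height (world z) of buffer1 between 0.0145 and 0.05 m) and (horizontal distance between buffer2 and order_box below 0.09 m and height (world z) of buffer2 between 0.0145 and 0.05 m) and (horizontal distance between buffer3 and order_box below 0.09 m and height (world z) of buffer3 between 0.0145 and 0.05 m) and (horizontal distance between buffer4 and order_box below 0.09 m and height (world z) of buffer4 between 0.0145 and 0.05 m)) or ((horizontal distance between buffer1 and order_box below 0.09 m and height (world z) of buffer1 between 0.0145 and 0.05 m) and (horizontal distance between buffer2 and order_box below 0.09 m and height (world z) of buffer2 between 0.0145 and 0.05 m) and (horizontal distance between buffer3 and order_box below 0.09 m and height (world z) of buffer3 between 0.0145 and 0.05 m) and (horizontal distance between buffer5 and order_box below 0.09 m and height (world z) of buffer5 between 0.0145 and 0.05 m)) or ((horizontal distance between buffer1 and order_box below 0.09 m and height (world z) of buffer1 between 0.0145 and 0.05 m) and (horizontal distance between buffer2 and order_box below 0.09 m and height (world z) of buffer2 between 0.0145 and 0.05 m) and (horizontal distance between buffer4 and order_box below 0.09 m and height (world z) of buffer4 between 0.0145 and 0.05 m) and (horizontal distance between buffer5 and order_box below 0.09 m and height (world z) of buffer5 between 0.0145 and 0.05 m)) or ((horizontal distance between buffer1 and order_box below 0.09 m and height (world z) of buffer1 between 0.0145 and 0.05 m) and (horizontal distance between buffer3 and order_box below 0.09 m and height (world z) of buffer3 between 0.0145 and 0.05 m) and (horizontal distance between buffer4 and order_box below 0.09 m and height (world z) of buffer4 between 0.0145 and 0.05 m) and (horizontal distance between buffer5 and order_box below 0.09 m and height (world z) of buffer5 between 0.0145 and 0.05 m)) or ((horizontal distance between buffer2 and order_box below 0.09 m and height (world z) of buffer2 between 0.0145 and 0.05 m) and (horizontal distance between buffer3 and order_box below 0.09 m and height (world z) of buffer3 between 0.0145 and 0.05 m) and (horizontal distance between buffer4 and order_box below 0.09 m and height (world z) of buffer4 between 0.0145 and 0.05 m) and (horizontal distance between buffer5 and order_box below 0.09 m and height (world z) of buffer5 between 0.0145 and 0.05 m)))), for 0.2 s.
At the end, for the whole second after the job is handed in: At least four buffers lie in the red order box and each of the others in the box or in the tub, all at rest; the lid lies flat on the black mat, centre within 50 mm of the mat's; the scoop stands level on the green mat, its pan's centre within 65 mm of the mat's, at rest (all of step 1 and (((horizontal distance between buffer0 and order_box below 0.09 m and height (world z) of buffer0 between 0.0145 and 0.05 m) and (horizontal distance between buffer1 and order_box below 0.09 m and height (world z) of buffer1 between 0.0145 and 0.05 m) and (horizontal distance between buffer2 and order_box below 0.09 m and height (world z) of buffer2 between 0.0145 and 0.05 m) and (horizontal distance between buffer3 and order_box below 0.09 m and height (world z) of buffer3 between 0.0145 and 0.05 m)) or ((horizontal distance between buffer0 and order_box below 0.09 m and height (world z) of buffer0 between 0.0145 and 0.05 m) and (horizontal distance between buffer1 and order_box below 0.09 m and height (world z) of buffer1 between 0.0145 and 0.05 m) and (horizontal distance between buffer2 and order_box below 0.09 m and height (world z) of buffer2 between 0.0145 and 0.05 m) and (horizontal distance between buffer4 and order_box below 0.09 m and height (world z) of buffer4 between 0.0145 and 0.05 m)) or ((horizontal distance between buffer0 and order_box below 0.09 m and height (world z) of buffer0 between 0.0145 and 0.05 m) and (horizontal distance between buffer1 and order_box below 0.09 m and height (world z) of buffer1 between 0.0145 and 0.05 m) and (horizontal distance between buffer2 and order_box below 0.09 m and height (world z) of buffer2 between 0.0145 and 0.05 m) and (horizontal distance between buffer5 and order_box below 0.09 m and height (world z) of buffer5 between 0.0145 and 0.05 m)) or ((horizontal distance between buffer0 and order_box below 0.09 m and height (world z) of buffer0 between 0.0145 and 0.05 m) and (horizontal distance between buffer1 and order_box below 0.09 m and height (world z) of buffer1 between 0.0145 and 0.05 m) and (horizontal distance between buffer3 and order_box below 0.09 m and height (world z) of buffer3 between 0.0145 and 0.05 m) and (horizontal distance between buffer4 and order_box below 0.09 m and height (world z) of buffer4 between 0.0145 and 0.05 m)) or ((horizontal distance between buffer0 and order_box below 0.09 m and height (world z) of buffer0 between 0.0145 and 0.05 m) and (horizontal distance between buffer1 and order_box below 0.09 m and height (world z) of buffer1 between 0.0145 and 0.05 m) and (horizontal distance between buffer3 and order_box below 0.09 m and height (world z) of buffer3 between 0.0145 and 0.05 m) and (horizontal distance between buffer5 and order_box below 0.09 m and height (world z) of buffer5 between 0.0145 and 0.05 m)) or ((horizontal distance between buffer0 and order_box below 0.09 m and height (world z) of buffer0 between 0.0145 and 0.05 m) and (horizontal distance between buffer1 and order_box below 0.09 m and height (world z) of buffer1 between 0.0145 and 0.05 m) and (horizontal distance between buffer4 and order_box below 0.09 m and height (world z) of buffer4 between 0.0145 and 0.05 m) and (horizontal distance between buffer5 and order_box below 0.09 m and height (world z) of buffer5 between 0.0145 and 0.05 m)) or ((horizontal distance between buffer0 and order_box below 0.09 m and height (world z) of buffer0 between 0.0145 and 0.05 m) and (horizontal distance between buffer2 and order_box below 0.09 m and height (world z) of buffer2 between 0.0145 and 0.05 m) and (horizontal distance between buffer3 and order_box below 0.09 m and height (world z) of buffer3 between 0.0145 and 0.05 m) and (horizontal distance between buffer4 and order_box below 0.09 m and height (world z) of buffer4 between 0.0145 and 0.05 m)) or ((horizontal distance between buffer0 and order_box below 0.09 m and height (world z) of buffer0 between 0.0145 and 0.05 m) and (horizontal distance between buffer2 and order_box below 0.09 m and height (world z) of buffer2 between 0.0145 and 0.05 m) and (horizontal distance between buffer3 and order_box below 0.09 m and height (world z) of buffer3 between 0.0145 and 0.05 m) and (horizontal distance between buffer5 and order_box below 0.09 m and height (world z) of buffer5 between 0.0145 and 0.05 m)) or ((horizontal distance between buffer0 and order_box below 0.09 m and height (world z) of buffer0 between 0.0145 and 0.05 m) and (horizontal distance between buffer2 and order_box below 0.09 m and height (world z) of buffer2 between 0.0145 and 0.05 m) and (horizontal distance between buffer4 and order_box below 0.09 m and height (world z) of buffer4 between 0.0145 and 0.05 m) and (horizontal distance between buffer5 and order_box below 0.09 m and height (world z) of buffer5 between 0.0145 and 0.05 m)) or ((horizontal distance between buffer0 and order_box below 0.09 m and height (world z) of buffer0 between 0.0145 and 0.05 m) and (horizontal distance between buffer3 and order_box below 0.09 m and height (world z) of buffer3 between 0.0145 and 0.05 m) and (horizontal distance between buffer4 and order_box below 0.09 m and height (world z) of buffer4 between 0.0145 and 0.05 m) and (horizontal distance between buffer5 and order_box below 0.09 m and height (world z) of buffer5 between 0.0145 and 0.05 m)) or ((horizontal distance between buffer1 and order_box below 0.09 m and height (world z) of buffer1 between 0.0145 and 0.05 m) and (horizontal distance between buffer2 and order_box below 0.09 m and height (world z) of buffer2 between 0.0145 and 0.05 m) and (horizontal distance between buffer3 and order_box below 0.09 m and height (world z) of buffer3 between 0.0145 and 0.05 m) and (horizontal distance between buffer4 and order_box below 0.09 m and height (world z) of buffer4 between 0.0145 and 0.05 m)) or ((horizontal distance between buffer1 and order_box below 0.09 m and height (world z) of buffer1 between 0.0145 and 0.05 m) and (horizontal distance between buffer2 and order_box below 0.09 m and height (world z) of buffer2 between 0.0145 and 0.05 m) and (horizontal distance between buffer3 and order_box below 0.09 m and height (world z) of buffer3 between 0.0145 and 0.05 m) and (horizontal distance between buffer5 and order_box below 0.09 m and height (world z) of buffer5 between 0.0145 and 0.05 m)) or ((horizontal distance between buffer1 and order_box below 0.09 m and height (world z) of buffer1 between 0.0145 and 0.05 m) and (horizontal distance between buffer2 and order_box below 0.09 m and height (world z) of buffer2 between 0.0145 and 0.05 m) and (horizontal distance between buffer4 and order_box below 0.09 m and height (world z) of buffer4 between 0.0145 and 0.05 m) and (horizontal distance between buffer5 and order_box below 0.09 m and height (world z) of buffer5 between 0.0145 and 0.05 m)) or ((horizontal distance between buffer1 and order_box below 0.09 m and height (world z) of buffer1 between 0.0145 and 0.05 m) and (horizontal distance between buffer3 and order_box below 0.09 m and height (world z) of buffer3 between 0.0145 and 0.05 m) and (horizontal distance between buffer4 and order_box below 0.09 m and height (world z) of buffer4 between 0.0145 and 0.05 m) and (horizontal distance between buffer5 and order_box below 0.09 m and height (world z) of buffer5 between 0.0145 and 0.05 m)) or ((horizontal distance between buffer2 and order_box below 0.09 m and height (world z) of buffer2 between 0.0145 and 0.05 m) and (horizontal distance between buffer3 and order_box below 0.09 m and height (world z) of buffer3 between 0.0145 and 0.05 m) and (horizontal distance between buffer4 and order_box below 0.09 m and height (world z) of buffer4 between 0.0145 and 0.05 m) and (horizontal distance between buffer5 and order_box below 0.09 m and height (world z) of buffer5 between 0.0145 and 0.05 m))) and ((horizontal distance between buffer0 and order_box below 0.09 m and height (world z) of buffer0 between 0.0145 and 0.05 m) or (x of buffer0 in the frame of tub between -0.05 and 0.05 m and y of buffer0 in the frame of tub between -0.115 and 0.115 m and height (world z) of buffer0 below 0.045 m)) and ((horizontal distance between buffer1 and order_box below 0.09 m and height (world z) of buffer1 between 0.0145 and 0.05 m) or (x of buffer1 in the frame of tub between -0.05 and 0.05 m and y of buffer1 in the frame of tub between -0.115 and 0.115 m and height (world z) of buffer1 below 0.045 m)) and ((horizontal distance between buffer2 and order_box below 0.09 m and height (world z) of buffer2 between 0.0145 and 0.05 m) or (x of buffer2 in the frame of tub between -0.05 and 0.05 m and y of buffer2 in the frame of tub between -0.115 and 0.115 m and height (world z) of buffer2 below 0.045 m)) and ((horizontal distance between buffer3 and order_box below 0.09 m and height (world z) of buffer3 between 0.0145 and 0.05 m) or (x of buffer3 in the frame of tub between -0.05 and 0.05 m and y of buffer3 in the frame of tub between -0.115 and 0.115 m and height (world z) of buffer3 below 0.045 m)) and ((horizontal distance between buffer4 and order_box below 0.09 m and height (world z) of buffer4 between 0.0145 and 0.05 m) or (x of buffer4 in the frame of tub between -0.05 and 0.05 m and y of buffer4 in the frame of tub between -0.115 and 0.115 m and height (world z) of buffer4 below 0.045 m)) and ((horizontal distance between buffer5 and order_box below 0.09 m and height (world z) of buffer5 between 0.0145 and 0.05 m) or (x of buffer5 in the frame of tub between -0.05 and 0.05 m and y of buffer5 in the frame of tub between -0.115 and 0.115 m and height (world z) of buffer5 below 0.045 m)) and linear speed of each of buffer0, buffer1, buffer2, buffer3, buffer4, buffer5 below 0.03 m/s and horizontal distance between scoop and scoop_mat below 0.065 m and height (world z) of scoop below 0.01 m and angle between scoop's own z axis and vertical below 0.08 rad and linear speed of scoop below 0.02 m/s); the robot touches nothing.
It fails at once if the fingers touch a buffer (contact force between the fingers and buffer0 above 0.5 N or contact force between the fingers and buffer1 above 0.5 N or contact force between the fingers and buffer2 above 0.5 N or contact force between the fingers and buffer3 above 0.5 N or contact force between the fingers and buffer4 above 0.5 N or contact force between the fingers and buffer5 above 0.5 N).
It fails at once if a bystander is moved by more than 30 mm (distance of any of tape, screwdriver, glue, carton, mug, bracket from where it was at the start of the episode above 0.03 m).
It also fails if it takes over 72 s, if anything falls off the work surface, if the arm or the gripper's body presses on something with over 40 N, if the wrist force passes 120 N, or if a joint passes its speed limit or range.

### The arm

A 6-joint arm with a two-finger parallel gripper is mounted at the origin on the work surface. World frame = base frame: x ahead of the robot, y to its left, z up, the work surface at z = 0. Lengths are in m, angles in rad, forces in N, time in s.
With the tool pointing down it reaches from about 0.25 to 0.85 m from the base axis. Payload 12.5 kg.
Tool frame: the origin (TCP) lies between the finger pads; the fingertips stand ahead of it and the grasp point (between the pads) is the TCP (r.tcp_to_tips is the z of the fingertips in the tool frame, in m); z points along the fingers, y is the line along which they close (so a half turn about z gives the same grasp; the last joint's range is limited). The gripper opens to 93 mm and grips with 3 to 60 N. Pads are 15 mm wide; open, the fingers measure 128 mm over their backs; the gripper's body (75 mm by 188 mm) begins 65 mm behind the grasp point.
Start: joints at [-1.428, 0.351, 1.652, -0, 1.139, -0.085], TCP at [0.124, -0.536, 0.238] pointing down, gripper open.
Joint ranges: [-2.75, 2.75], [-0.79, 2.1], [0.01, 2.65], [-1.57, 4.71], [0.07, 3.14], [-2.87, 2.87]. Speed limits (rad/s): [2.22, 2.22, 2.79, 3.14, 3.14, 3.14].

### API

Orientations are given as a rotation vector (axis times angle).
In Python, from station import r gives the robot as it stands.
- The arm moves only by the tool servo_tool, never from a script. Its argument "moves" is a list of rows, each an object with "xyz": the shift along the world's x, y, z in units of 1 m (1.0 is 1 m), a list of three; "dr": the turn, a rotation vector about the world's x, y, z in units of 180 degrees (1.0 is 180 degrees), a list of three; "claw": the opening, from 0 (shut) to 1 (fully open). In form: [{"xyz": [dx, dy, dz], "dr": [wx, wy, wz], "claw": claw}, ...]. A call has 1 to 12 rows; each row is the pose to reach, as a shift and turn from the pose commanded when the call began, turning the shorter way round; what a row does not reach only later rows make up. A row lasts 1/8 s, in which the tool goes at most 62.5 mm and 10.7 degrees, less where a joint would pass 70% of its speed; a pose out of reach is approached as far as the arm can. A call with a number of a shift or a turn outside -1 to 1 is refused whole. A call with a gripper value outside its range is refused whole. The fingers move at their own pace and stop on an object; "squeeze" is the grip in N (left out, the last holds). Time passes only in rows, so rows that repeat a pose let the fingers close. It gives the time, the measured TCP pose, the force, the opening and the grip force at its end, in the units of the state.
- r.get_state(): the state, without advancing time (a new reading comes with each control period).
- r.capture(name): name is "scene" or "top"; returns the picture (420x560x3 uint8, red, green, blue); there is no depth.
- r.camera_model(name): a dict with "vertical_fov" (degrees; the focal length in pixels is half the picture's height over the tangent of half this angle, whatever the lens; pixels are square), "cx", "cy" (the principal point, pixels), "rvec" (rotation vector, rad) and "tvec" (3), from world to camera coordinates, as OpenCV has them. Camera axes: x right, y down, z forward; pixel columns grow to the right and rows downward; lengths in m; the calibration is good to about 2 mm. A picture is of the moment at which its call begins. camera_model takes no time and is no camera call.
- r.sign_off(): hands the job in; it is judged then, once.
The state is a dict: "time_s": time; "joint_pos": joint angles; "joint_vel": joint speeds; "joint_efforts": joint torques, N m; "ee_pos": TCP position; "tcp_rot": TCP orientation; "contact_force": force on the tool from outside, world axes, zero at the start; "ft_torque": the same for the moment, N m; "finger_gap": opening from 0.0 (shut) to 1.0 (fully open); "finger_force": force on a finger pad.
Only numpy, scipy, OpenCV 4.12 (cv2) and the standard library are available. Lean on these libraries where they do the work, as an engineer would, in place of code of your own. Each camera call takes 0.05 s, during which the arm holds its last target. There are 200 camera calls.

## Working session

There is one attempt and no reset: what is moved stays moved. The work goes in short steps, Python scripts to look and compute and a tool call to move; the robot and the scene stay as the last step left them, time stands still between calls to the robot, and variables do not carry over. Pictures are saved under pics/ and viewed, at most 10 in all, crops included, and the job is handed in when it is done.

Besides the shell and the picture viewer there is one more tool, called after ">>>" as name([rows], argument=value, ...), one row to a line, values as JSON. servo_tool: Moves the arm, as the interface text tells. Shifts and turns lie within -1 to 1; 1 stands for 1 m of shift or 180 degrees of turn. Its arguments: {"type":"object","properties":{"moves":{"type":"array","items":{"type":"object","properties":{"xyz":{"type":"array","items":{"type":"number"}},"dr":{"type":"array","items":{"type":"number"}},"claw":{"type":"number"}}}},"squeeze":{"type":"number"}},"required":["moves"]}

```bash
mkdir -p pics; ls; python3 - <<'E'
from station import r
import cv2
for n in("scene","top"):
    cv2.imwrite(f"pics/{n}0.png",r.capture(n)[:,:,::-1]); print(n,r.camera_model(n))
print(r.get_state(), r.tcp_to_tips)
E
```

```text
pics
scene {'vertical_fov': 50.78566605874953, 'cx': 279.88378483386384, 'cy': 208.0131908517084, 'rvec': array([ 2.04679539,  1.07857132, -0.50294567]), 'tvec': array([-0.32037485, -0.2211061 ,  1.55388979])}
top {'vertical_fov': 55.27091692789484, 'cx': 275.6749235333719, 'cy': 215.51870895529214, 'rvec': array([ 2.15100104, -2.11844644,  0.17552322]), 'tvec': array([0.00726996, 0.59039656, 0.7455821 ])}
{'time_s': 0.1, 'joint_pos': array([-1.42761703e+00,  3.51159053e-01,  1.65236194e+00,  2.27306563e-05,
        1.13908562e+00, -8.46016333e-02]), 'joint_vel': array([-2.46242751e-03, -4.96572686e-05,  2.94394393e-04, -2.88296514e-08,
        1.36561281e-03,  1.57742895e-03]), 'joint_efforts': array([-3.30610180e-05, -4.98030066e+01, -2.85705936e+01,  7.00010802e-02,
        2.38915358e-02, -3.16619401e-05]), 'ee_pos': array([ 0.12418702, -0.53550075,  0.23716731]), 'tcp_rot': array([-3.12023395e+00, -3.56894340e-01,  1.42298573e-05]), 'contact_force': array([-0.42743333, -1.36139612, -1.31144605]), 'ft_torque': array([0.0394459 , 0.01152706, 0.10093015]), 'finger_force': 0.0, 'finger_gap': 0.9999810985359298} 0.019
```

View pics/top0.png

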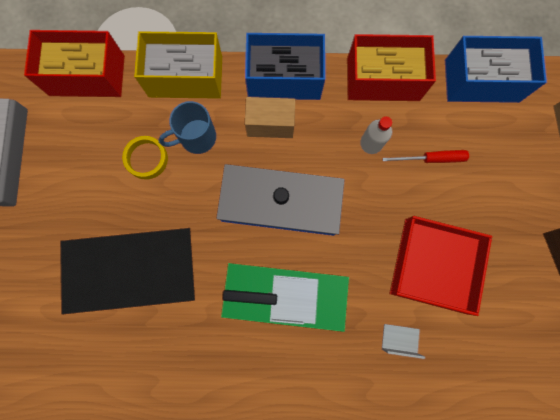

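View pics/scene0.png

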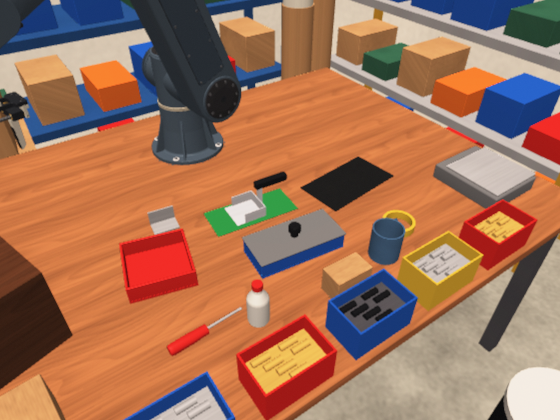

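The top view (image up is +x, right is -y) shows the lid at about (281,200) with its knob at (281,195). The black mat is at (127,270), the green mat at (286,297) and the red box at (442,265). The scoop handle runs from (223,296) to (277,299), with the pan to its right. The glue is near (377,135) and the carton near (270,117). The scene view confirms the layout.

```bash
cat > h.py <<'E'
import numpy as np, cv2
from station import r
def cam(n):
    m=r.camera_model(n); f=210/np.tan(np.radians(m['vertical_fov'])/2)
    return cv2.Rodrigues(m['rvec'])[0],np.array(m['tvec']),f,m['cx'],m['cy']
def ray(n,px):
    R,t,f,cx,cy=cam(n); px=np.atleast_2d(px).astype(float)
    d=np.c_[(px[:,0]-cx)/f,(px[:,1]-cy)/f,np.ones(len(px))]@R
    return -R.T@t,d
def onplane(n,px,z):
    c,d=ray(n,px); return c+d*((z-c[2])/d[:,2])[:,None]
def tri(p1,p2):
    c1,d1=ray('top',p1);c2,d2=ray('scene',p2)
    A=np.c_[d1[0],-d2[0]];s=np.linalg.lstsq(A,c2-c1,rcond=None)[0]
    a,b=c1+d1[0]*s[0],c2+d2[0]*s[1]; return (a+b)/2,np.linalg.norm(a-b)
def blobs(mask,roi,amin=20):
    m=np.zeros(mask.shape,np.uint8);x0,y0,x1,y1=roi;m[y0:y1,x0:x1]=mask[y0:y1,x0:x1]
    cs=cv2.findContours(m,cv2.RETR_EXTERNAL,cv2.CHAIN_APPROX_NONE)[0]
    return sorted([c for c in cs if cv2.contourArea(c)>amin],key=cv2.contourArea,reverse=True)
def quad(n,c,z):
    "min-area rect of contour on plane z: centre, sizes, angle deg"
    P=onplane(n,c[:,0,:],z)[:,:2]
    (ctr,sz,a)=cv2.minAreaRect((P*1000).astype(np.float32)); return np.round(ctr,1),np.round(sz,1),round(a,2)
E
python3 - <<'E'
from h import *
im=cv2.imread('pics/top0.png').astype(int);b,g,rr=im[...,0],im[...,1],im[...,2]
mx=im.max(2);mn=im.min(2)
c=cam('top');print('cam',-c[0].T@c[1])
def show(k,mask,roi,z):
    for c in blobs(mask,roi)[:2]: print(k,cv2.contourArea(c),quad('top',c,z), cv2.boundingRect(c))
show('blackmat',mx<60,(40,210,210,330),.003)
show('green',(g>rr+40)&(g>b+30),(200,240,370,350),.003)
show('handle',mx<60,(210,270,300,320),.091)
show('pan',(mn>150),(255,265,330,330),.0)
show('lid',(mx-mn<30)&(mx>60),(200,150,360,245),.050)
show('knob',(mx<60),(265,180,300,210),.084)
show('box',(rr>120)&(g<70)&(b<70),(385,205,500,325),.050)
show('boxfloor',(rr>200)&(g<70)&(b<70),(385,205,500,325),.006)
show('bracket',(mn>120),(375,315,430,365),.0)
show('carton',(rr>150)&(b<130)&(mx-mn<200),(240,90,300,140),.07)
E
python3 - <<'E'
import cv2
im=cv2.imread('pics/top0.png')[150:350,200:400]
cv2.imwrite('pics/crop0.png',cv2.resize(im,None,fx=3,fy=3,interpolation=cv2.INTER_CUBIC))
E
```

```text
cam [0.45963597 0.0144351  0.83249025]
blackmat 9241.5 (array([480.2, 320.7]), array([147.4, 267.4]), 6.7) (61, 228, 133, 86)
green 3783.5 (array([431.7,  -5.3]), array([248.6, 108.8]), 84.4) (221, 263, 128, 68)
handle 499.5 (array([433.1,  61.8]), array([96.3, 19.3]), 86.21) (223, 290, 54, 15)
pan 1752.5 (array([425.8, -23.1]), array([89.6, 90.4]), 86.04) (271, 276, 47, 48)
lid 6616.5 (array([622.9,   7.3]), array([242.5, 116.4]), 83.62) (217, 165, 127, 71)
knob 182.0 (array([623.3,   7.6]), array([29.3, 28.6]), 0.88) (273, 188, 16, 16)
box 6682.5 (array([ 498.4, -311.3]), array([161.7, 162.2]), 76.22) (396, 216, 96, 100)
boxfloor 219.0 (array([ 548.2, -282.1]), array([37. , 61.4]), 71.93) (410, 225, 23, 31)
bracket 783.0 (array([ 353.5, -237.2]), array([70. , 46.4]), 82.72) (382, 324, 37, 29)
bracket 42.5 (array([ 322., -247.]), array([71.9,  4.1]), 82.63) (388, 351, 37, 8)
carton 1475.5 (array([802.6,  32.8]), array([123.7,  64. ]), 86.25) (240, 93, 60, 33)
carton 96.0 (array([749.3,  31.1]), array([ 16.7, 117.8]), 0.88) (240, 131, 60, 9)
```

View pics/crop0.png

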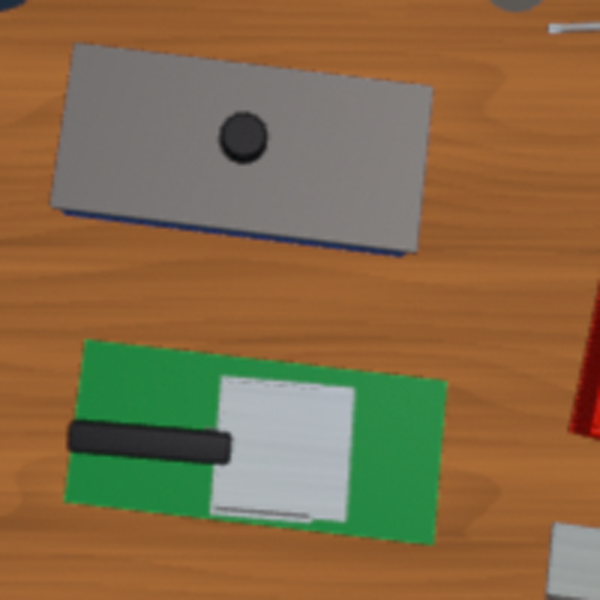

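>>> servo_tool([
  {"xyz": [0.499,0.543,-0.08],"dr": [0,0,0.392],"claw": 1},
  {"xyz": [0.499,0.543,-0.08],"dr": [0,0,0.392],"claw": 1},
  {"xyz": [0.499,0.543,-0.08],"dr": [0,0,0.392],"claw": 1},
  {"xyz": [0.499,0.543,-0.08],"dr": [0,0,0.392],"claw": 1},
  {"xyz": [0.499,0.543,-0.08],"dr": [0,0,0.392],"claw": 1},
  {"xyz": [0.499,0.543,-0.08],"dr": [0,0,0.392],"claw": 1},
  {"xyz": [0.499,0.543,-0.08],"dr": [0,0,0.392],"claw": 1},
  {"xyz": [0.499,0.543,-0.08],"dr": [0,0,0.392],"claw": 1},
  {"xyz": [0.499,0.543,-0.08],"dr": [0,0,0.392],"claw": 1},
  {"xyz": [0.499,0.543,-0.08],"dr": [0,0,0.392],"claw": 1},
  {"xyz": [0.499,0.543,-0.08],"dr": [0,0,0.392],"claw": 1},
  {"xyz": [0.499,0.543,-0.08],"dr": [0,0,0.392],"claw": 1},
])

```text
time_s: 1.6
ee_pos: [0.6243, 0.0092, 0.157]
tcp_rot: [-2.341, -2.095, 0.001]
contact_force: [0.0, -0.2, 0.4]
finger_gap: 1.001
finger_force: 0.0
```

>>> servo_tool([
  {"xyz": [-0.001,-0.001,-0.05],"claw": 1},
  {"xyz": [-0.001,-0.001,-0.083],"claw": 1},
  {"xyz": [-0.001,-0.001,-0.083],"claw": 1},
  {"xyz": [-0.001,-0.001,-0.083],"claw": 0.2},
  {"xyz": [-0.001,-0.001,-0.083],"claw": 0.2},
  {"xyz": [-0.001,-0.001,-0.083],"claw": 0.2},
  {"xyz": [-0.001,-0.001,-0.083],"claw": 0.2},
  {"xyz": [-0.001,-0.001,-0.083],"claw": 0.2},
], squeeze=40)

```text
$.moves[0]: bad value
```

>>> servo_tool([
  {"xyz": [-0.001,-0.001,-0.05],"dr": [0,0,0],"claw": 1},
  {"xyz": [-0.001,-0.001,-0.083],"dr": [0,0,0],"claw": 1},
  {"xyz": [-0.001,-0.001,-0.083],"dr": [0,0,0],"claw": 1},
  {"xyz": [-0.001,-0.001,-0.083],"dr": [0,0,0],"claw": 0.2},
  {"xyz": [-0.001,-0.001,-0.083],"dr": [0,0,0],"claw": 0.2},
  {"xyz": [-0.001,-0.001,-0.083],"dr": [0,0,0],"claw": 0.2},
  {"xyz": [-0.001,-0.001,-0.083],"dr": [0,0,0],"claw": 0.2},
  {"xyz": [-0.001,-0.001,-0.083],"dr": [0,0,0],"claw": 0.2},
], squeeze=40)

```text
time_s: 2.6
ee_pos: [0.6223, 0.0062, 0.0748]
tcp_rot: [2.342, 2.094, 0.0]
contact_force: [0.1, -0.5, -0.0]
finger_gap: 0.512
finger_force: 0.0
```

>>> servo_tool([
  {"xyz": [0,0,0],"dr": [0,0,0],"claw": 0.2},
  {"xyz": [0,0,0],"dr": [0,0,0],"claw": 0.2},
  {"xyz": [0,0,0],"dr": [0,0,0],"claw": 0.2},
  {"xyz": [0,0,0.01],"dr": [0,0,0],"claw": 0.2},
  {"xyz": [0,0,0.03],"dr": [0,0,0],"claw": 0.2},
  {"xyz": [0,0,0.06],"dr": [0,0,0],"claw": 0.2},
  {"xyz": [-0.01,0.01,0.085],"dr": [0,0,0],"claw": 0.2},
  {"xyz": [-0.03,0.05,0.09],"dr": [0,0,0.02],"claw": 0.2},
  {"xyz": [-0.055,0.1,0.09],"dr": [0,0,0.04],"claw": 0.2},
  {"xyz": [-0.08,0.15,0.09],"dr": [0,0,0.06],"claw": 0.2},
  {"xyz": [-0.1,0.2,0.09],"dr": [0,0,0.073],"claw": 0.2},
  {"xyz": [-0.12,0.25,0.09],"dr": [0,0,0.073],"claw": 0.2},
])

```text
time_s: 4.1
ee_pos: [0.5015, 0.2578, 0.1662]
tcp_rot: [2.086, 2.349, 0.002]
contact_force: [0.5, 0.2, -2.4]
finger_gap: 0.336
finger_force: 40.0
```

>>> servo_tool([
  {"xyz": [-0.015,0.04,-0.01],"dr": [0,0,0],"claw": 0.2},
  {"xyz": [-0.022,0.064,-0.04],"dr": [0,0,0],"claw": 0.2},
  {"xyz": [-0.022,0.064,-0.08],"dr": [0,0,0],"claw": 0.2},
  {"xyz": [-0.022,0.064,-0.11],"dr": [0,0,0],"claw": 0.2},
  {"xyz": [-0.022,0.064,-0.122],"dr": [0,0,0],"claw": 0.2},
  {"xyz": [-0.022,0.064,-0.127],"dr": [0,0,0],"claw": 0.2},
  {"xyz": [-0.022,0.064,-0.128],"dr": [0,0,0],"claw": 0.2},
  {"xyz": [-0.022,0.064,-0.128],"dr": [0,0,0],"claw": 0.8},
  {"xyz": [-0.022,0.064,-0.128],"dr": [0,0,0],"claw": 0.8},
  {"xyz": [-0.022,0.064,-0.128],"dr": [0,0,0],"claw": 0.8},
  {"xyz": [-0.022,0.064,-0.08],"dr": [0,0,0],"claw": 0.8},
  {"xyz": [-0.022,0.064,-0.02],"dr": [0,0,0],"claw": 0.8},
])

```text
time_s: 5.6
ee_pos: [0.4796, 0.3199, 0.1452]
tcp_rot: [-2.086, -2.348, 0.003]
contact_force: [-0.5, 0.0, -0.2]
finger_gap: 0.787
finger_force: 0.0
```

```bash
python3 - <<'E'
from h import *
im=r.capture('top')[:,:,::-1]; cv2.imwrite('pics/top1.png',im)
cv2.imwrite('pics/crop1.png',cv2.resize(np.hstack([im[150:350,50:350]]),None,fx=2.6,fy=2.6,interpolation=cv2.INTER_CUBIC))
hsv=cv2.cvtColor(im,cv2.COLOR_BGR2HSV);h,s,v=cv2.split(hsv)
b,g,rr=[im[...,i].astype(int) for i in range(3)]
tub=blobs(((b>rr+30)&(b>g+15)),(200,150,360,245),200)
for c in tub: print('tub',cv2.contourArea(c),quad('top',c,.045),cv2.boundingRect(c))
E
```

```text
tub 6317.0 (array([622.4,   7.2]), array([236.9, 112.2]), 83.7) (219, 167, 123, 68)
```

View pics/crop1.png

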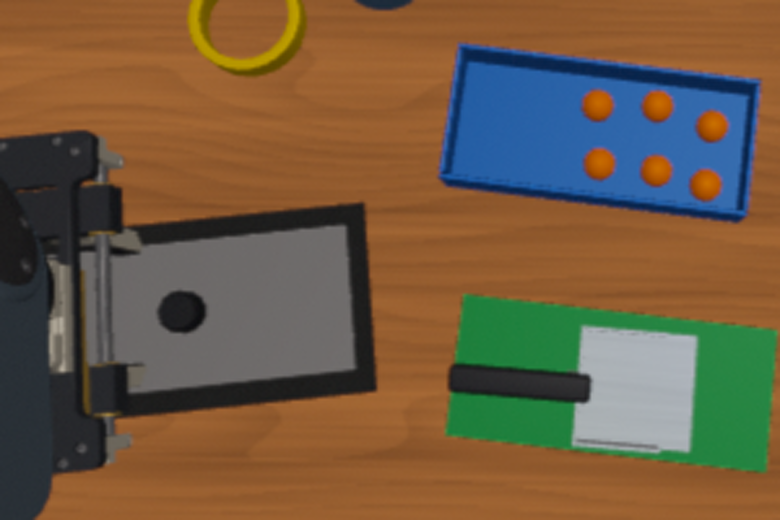

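>>> servo_tool([
  {"xyz": [-0.0475,-0.06,0],"dr": [0,0,-0.058],"claw": 0.8},
  {"xyz": [-0.0475,-0.12,0],"dr": [0,0,-0.058],"claw": 0.8},
  {"xyz": [-0.0475,-0.18,0],"dr": [0,0,-0.058],"claw": 0.7},
  {"xyz": [-0.0475,-0.24,0],"dr": [0,0,-0.058],"claw": 0.6},
  {"xyz": [-0.0475,-0.268,0],"dr": [0,0,-0.058],"claw": 0.5},
  {"xyz": [-0.0475,-0.268,0],"dr": [0,0,-0.058],"claw": 0.5},
  {"xyz": [-0.0475,-0.268,-0.04],"dr": [0,0,-0.058],"claw": 0.5},
  {"xyz": [-0.0475,-0.268,-0.062],"dr": [0,0,-0.058],"claw": 0.5},
  {"xyz": [-0.0475,-0.268,-0.062],"dr": [0,0,-0.058],"claw": 0.1},
  {"xyz": [-0.0475,-0.268,-0.062],"dr": [0,0,-0.058],"claw": 0.1},
  {"xyz": [-0.0475,-0.268,-0.062],"dr": [0,0,-0.058],"claw": 0.1},
  {"xyz": [-0.0475,-0.268,-0.062],"dr": [0,0,-0.058],"claw": 0.1},
], squeeze=60)

```text
time_s: 7.15
ee_pos: [0.4332, 0.0524, 0.0835]
tcp_rot: [2.291, 2.148, 0.002]
contact_force: [-1.7, 1.7, 6.8]
finger_gap: 0.213
finger_force: 60.0
```

```bash
cat >> h.py <<'E'
TC=np.array([.6226,.0072]);TY=np.radians(-6.3)
def tubxy(p):
    c,s=np.cos(TY),np.sin(TY);d=np.atleast_2d(p)[:,:2]-TC;return np.c_[c*d[:,0]+s*d[:,1],-s*d[:,0]+c*d[:,1]]
def world(q):
    c,s=np.cos(TY),np.sin(TY);q=np.atleast_2d(q);return TC+np.c_[c*q[:,0]-s*q[:,1],s*q[:,0]+c*q[:,1]]
def orange(im):
    b,g,rr=[im[...,i].astype(int) for i in range(3)]
    return ((rr>150)&(g>60)&(g<150)&(b<40)&(rr-g>70)).astype(np.uint8)
E
python3 - <<'E'
from h import *
im=cv2.imread('pics/top1.png')
for c in blobs(orange(im),(210,150,350,245),20):
    m=cv2.moments(c);p=[[m['m10']/m['m00'],m['m01']/m['m00']]]
    print(cv2.contourArea(c),np.round(p,1),np.round(tubxy(onplane('top',p,.017))*1000,1))
s=r.get_state();print(s['ee_pos'],s['tcp_rot'],s['finger_gap'],s['finger_force'])
im=r.capture('top')[:,:,::-1]; cv2.imwrite('pics/top2.png',im)
m=(im.min(2)>150)
for c in blobs(m,(255,255,340,335))[:1]: print('pan',quad('top',c,.003))
E
```

```text
67.5 [[302.3 214.9]] [[-19.8 -48.1]]
67.0 [[321.4 220.5]] [[-26.4 -88.6]]
66.5 [[280.4 212.4]] [[-20.2  -2.8]]
65.0 [[279.6 189.7]] [[27.3  4.8]]
64.0 [[323.7 197.7]] [[ 21.8 -88.1]]
63.0 [[302.7 190. ]] [[ 32.6 -42.9]]
[0.43318984 0.05244207 0.0834657 ] [2.29124214e+00 2.14820577e+00 1.90173674e-03] 0.21314552614488502 59.97425973415375
pan (array([425.8, -50.6]), array([38.8, 87.3]), 89.9)
```

```bash
cat >> h.py <<'E'
from scipy.spatial.transform import Rotation as Ro
G=np.array([-.0757,0,.0805]) # TCP in scoop frame
RST=Ro.from_matrix(np.diag([-1.,1,-1]))
def tcp_for(pt,yaw,th,local=(.045,0,0)):
    "TCP pose that puts scoop's local point at world pt; yaw of scoop x (deg), th lip-down (deg)"
    R=Ro.from_euler('ZY',[yaw,th],degrees=True)
    return np.array(pt)+R.apply(G-np.array(local)), R*RST
def lip(x,y,z,th,yaw=-96.3):
    return tcp_for([*world([x/1000,y/1000])[0],z/1000],yaw,th)
def rel(base,tg):
    (p0,R0),(p,R)=base,tg
    return np.round(p-p0,4).tolist(),np.round((R*R0.inv()).as_rotvec()/np.pi,4).tolist()
def now():
    s=r.get_state();return s['ee_pos'],Ro.from_rotvec(s['tcp_rot'])
def scoopnow():
    p,R=now();S=R*RST.inv();L=p+S.apply(np.array([.045,0,0])-G);x,z=S.apply([1,0,0]),S.apply([0,0,1])
    print('lip tub mm',np.round(tubxy(L)[0]*1000,1),'z',round(L[2]*1000,1),'lip world',np.round(L,4),'yaw',round(np.degrees(np.arctan2(x[1],x[0])),2),'th',round(np.degrees(np.arcsin(-x[2])),2),'roll',round(np.degrees(S.apply([0,1,0])[2]),2))
E
python3 - <<'E'
from h import *
b=now();scoopnow()
for w in [(0,30,85,0),(0,30,85,30),(0,32,60,30),(0,32,12,30),(0,22,8,20),(0,14,6,3)]: print(w,rel(b,lip(*w)))
E
```

```text
lip tub mm [-187.6  -96.3] z 2.9 lip world [ 0.4255 -0.068   0.0029] yaw -93.7 th 0.02 roll 0.08
(0, 30, 85, 0) ([0.206, 0.1045, 0.082], [-0.0001, 0.0005, -0.0145])
(0, 30, 85, 30) ([0.1998, 0.0485, 0.1316], [0.166, -0.0141, -0.014])
(0, 32, 60, 30) ([0.2, 0.0504, 0.1066], [0.166, -0.0141, -0.014])
(0, 32, 12, 30) ([0.2, 0.0504, 0.0586], [0.166, -0.0141, -0.014])
(0, 22, 8, 20) ([0.2013, 0.062, 0.0415], [0.1106, -0.0092, -0.0142])
(0, 14, 6, 3) ([0.2037, 0.0843, 0.0092], [0.0165, -0.001, -0.0144])
```

>>> servo_tool([
  {"xyz": [0,0,0.02],"dr": [0,0,0],"claw": 0.1},
  {"xyz": [0,0,0.05],"dr": [0,0,0],"claw": 0.1},
  {"xyz": [0,0,0.09],"dr": [0,0,0],"claw": 0.1},
  {"xyz": [0.02,0.01,0.12],"dr": [0.03,0,0],"claw": 0.1},
  {"xyz": [0.06,0.02,0.132],"dr": [0.07,-0.005,-0.005],"claw": 0.1},
  {"xyz": [0.1,0.03,0.132],"dr": [0.11,-0.009,-0.014],"claw": 0.1},
  {"xyz": [0.14,0.04,0.132],"dr": [0.14,-0.012,-0.014],"claw": 0.1},
  {"xyz": [0.18,0.05,0.132],"dr": [0.166,-0.0141,-0.014],"claw": 0.1},
  {"xyz": [0.2,0.0505,0.132],"dr": [0.166,-0.0141,-0.014],"claw": 0.1},
  {"xyz": [0.2,0.0505,0.12],"dr": [0.166,-0.0141,-0.014],"claw": 0.1},
  {"xyz": [0.2,0.0505,0.1066],"dr": [0.166,-0.0141,-0.014],"claw": 0.1},
  {"xyz": [0.2,0.0505,0.1066],"dr": [0.166,-0.0141,-0.014],"claw": 0.1},
])

```text
time_s: 8.7
ee_pos: [0.6313, 0.1029, 0.1878]
tcp_rot: [-2.04, -1.827, -0.542]
contact_force: [0.2, -0.3, -1.8]
finger_gap: 0.21
finger_force: 60.0
```

```bash
python3 - <<'E'
from h import *
scoopnow();b=now();print(r.get_state()['time_s'])
a=r.capture('top')[:,:,::-1];c=r.capture('scene')[:,:,::-1]
cv2.imwrite('pics/top3.png',a);cv2.imwrite('pics/scene3.png',c)
v=np.hstack([cv2.resize(a[130:330,190:390],(400,400)),cv2.resize(c[150:300,200:350],(400,400))]);cv2.imwrite('pics/v3.png',v)
for w in [(0,32,60,30),(0,32,12,30),(0,23,8,20),(0,17,6,10),(0,14,5.5,3)]: print(w,rel(b,lip(*w)))
E
```

```text
lip tub mm [-2.2 31.7] z 57.8 lip world [0.6239 0.039  0.0578] yaw -96.37 th 29.97 roll -0.23
8.7
(0, 32, 60, 30) ([0.0018, 0.0, 0.0023], [0.0, -0.0013, -0.0004])
(0, 32, 12, 30) ([0.0018, 0.0, -0.0457], [0.0, -0.0013, -0.0004])
(0, 23, 8, 20) ([0.0032, 0.0125, -0.0629], [-0.0552, 0.0048, -0.0002])
(0, 17, 6, 10) ([0.0046, 0.0255, -0.0816], [-0.1104, 0.0109, -0.0001])
(0, 14, 5.5, 3) ([0.0056, 0.0338, -0.0956], [-0.1491, 0.0151, -0.0001])
```

View pics/v3.png

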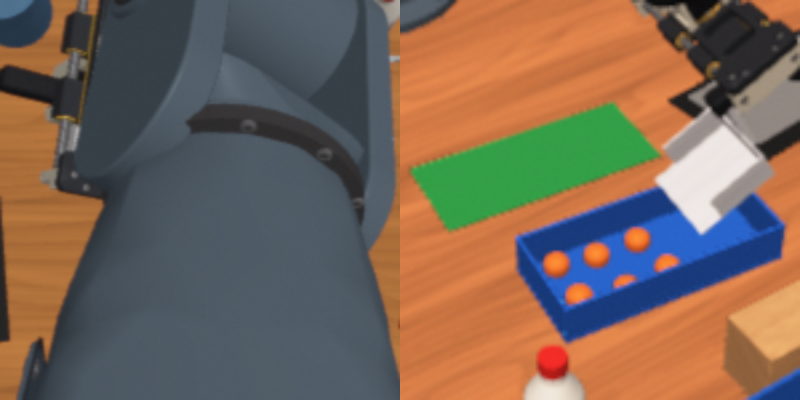

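The scene view shows the scoop held above the +y end of the tub with its lip down, lip corners at scene px (312,237) and (296,218). The buffers are still lying undisturbed in the -y half.

```bash
cat >> h.py <<'E'
def proj(n,P):
    R,t,f,cx,cy=cam(n);q=np.atleast_2d(P)@R.T+t;return np.c_[cx+f*q[:,0]/q[:,2],cy+f*q[:,1]/q[:,2]]
E
python3 - <<'E'
from h import *
p,R=now();S=R*RST.inv()
for l in [(.045,.044,0),(.045,-.044,0),(.020,.044,.032),(-.045,.044,.032)]: print(l,proj('scene',p+S.apply(np.array(l)-G)))
im=cv2.imread('pics/scene3.png');w=(im.min(2)>140)
c=blobs(w,(285,185,350,245))[0]
print(cv2.approxPolyDP(c,1.5,True)[:,0].tolist())
E
```

```text
(0.045, 0.044, 0) [[314.62289209 237.38234021]]
(0.045, -0.044, 0) [[297.04888024 217.06953882]]
(0.02, 0.044, 0.032) [[317.48145238 224.69827147]]
(-0.045, 0.044, 0.032) [[337.78111869 207.60579257]]
[[326, 191], [328, 199], [322, 194], [321, 196], [318, 195], [320, 196], [317, 199], [314, 199], [311, 204], [296, 216], [312, 237], [326, 225], [320, 230], [318, 226], [336, 211]]
```

>>> servo_tool([
  {"xyz": [0.0018,0,-0.015],"dr": [0,-0.001,0],"claw": 0.1},
  {"xyz": [0.0018,0,-0.03],"dr": [0,-0.001,0],"claw": 0.1},
  {"xyz": [0.0018,0,-0.044],"dr": [0,-0.001,0],"claw": 0.1},
  {"xyz": [0.003,0.0065,-0.053],"dr": [-0.0275,0.002,0],"claw": 0.1},
  {"xyz": [0.0032,0.0125,-0.0625],"dr": [-0.0552,0.0048,0],"claw": 0.1},
  {"xyz": [0.004,0.019,-0.072],"dr": [-0.083,0.008,0],"claw": 0.1},
  {"xyz": [0.0046,0.0255,-0.081],"dr": [-0.1104,0.0109,0],"claw": 0.1},
  {"xyz": [0.005,0.03,-0.088],"dr": [-0.13,0.013,0],"claw": 0.1},
  {"xyz": [0.0056,0.0335,-0.0945],"dr": [-0.1491,0.0151,0],"claw": 0.1},
  {"xyz": [0.0056,0.0335,-0.0945],"dr": [-0.1491,0.0151,0],"claw": 0.1},
])

```text
time_s: 10.05
ee_pos: [0.6377, 0.1372, 0.0935]
tcp_rot: [-2.311, -2.076, -0.062]
contact_force: [0.0, 0.4, -1.8]
finger_gap: 0.209
finger_force: 60.0
```

```bash
cat > st.py <<'E'
from h import *
import sys
scoopnow();b=now();s=r.get_state();print(s['time_s'],'F',np.round(s['contact_force'],1),'T',np.round(s['ft_torque'],2),np.round(s['ee_pos'],4))
if len(sys.argv)>1:
    for w in eval(sys.argv[1]): print(w,*rel(b,lip(*w)))
E
python3 st.py "[(0,14,4,3),(0,0,4,3),(0,-110,4,3)]"
```

```text
lip tub mm [ 1.2 14.6] z 6.7 lip world [0.6254 0.0216 0.0067] yaw -96.13 th 3.03 roll 0.05
10.05 F [ 0.   0.4 -1.8] T [-0.   -0.14  0.02] [0.6377 0.1372 0.0935]
(0, 14, 4, 3) [-0.0008, -0.0005, -0.0028] [-0.0002, 0.0003, -0.0009]
(0, 0, 4, 3) [-0.0024, -0.0144, -0.0028] [-0.0002, 0.0003, -0.0009]
(0, -110, 4, 3) [-0.0144, -0.1237, -0.0028] [-0.0002, 0.0003, -0.0009]
```

Lower gently until it touches.

>>> servo_tool([
  {"xyz": [-0.001,-0.001,-0.0015],"dr": [0,0,-0.0009],"claw": 0.1},
  {"xyz": [-0.001,-0.002,-0.003],"dr": [0,0,-0.0009],"claw": 0.1},
  {"xyz": [-0.001,-0.002,-0.003],"dr": [0,0,-0.0009],"claw": 0.1},
])

```text
time_s: 10.42
ee_pos: [0.6373, 0.1337, 0.0917]
tcp_rot: [-2.317, -2.071, -0.064]
contact_force: [0.0, 0.1, -3.0]
finger_gap: 0.212
finger_force: 60.0
```

>>> servo_tool([
  {"xyz": [0,-0.001,-0.001],"dr": [0,0,0],"claw": 0.1},
  {"xyz": [0,-0.001,-0.002],"dr": [0,0,0],"claw": 0.1},
  {"xyz": [0,-0.001,-0.002],"dr": [0,0,0],"claw": 0.1},
])

```text
time_s: 10.8
ee_pos: [0.6376, 0.1334, 0.0901]
tcp_rot: [-2.317, -2.072, -0.065]
contact_force: [-0.4, 1.6, 2.9]
finger_gap: 0.211
finger_force: 60.0
```

```bash
python3 st.py
```

```text
lip tub mm [ 1.2 10.8] z 3.4 lip world [0.6249 0.0178 0.0034] yaw -96.37 th 3.02 roll 0.2
10.8 F [-0.4  1.6  2.9] T [-0.06  0.08 -0.07] [0.6376 0.1334 0.0901]
```

>>> servo_tool([
  {"xyz": [-0.0015,-0.008,0],"dr": [0,0,0],"claw": 0.1},
  {"xyz": [-0.003,-0.016,0],"dr": [0,0,0],"claw": 0.1},
  {"xyz": [-0.004,-0.024,0],"dr": [0,0,0],"claw": 0.1},
  {"xyz": [-0.005,-0.032,0],"dr": [0,0,0],"claw": 0.1},
  {"xyz": [-0.006,-0.04,0],"dr": [0,0,0],"claw": 0.1},
  {"xyz": [-0.007,-0.048,0],"dr": [0,0,0],"claw": 0.1},
  {"xyz": [-0.008,-0.056,0],"dr": [0,0,0],"claw": 0.1},
  {"xyz": [-0.009,-0.064,0],"dr": [0,0,0],"claw": 0.1},
  {"xyz": [-0.01,-0.072,0],"dr": [0,0,0],"claw": 0.1},
  {"xyz": [-0.0105,-0.08,0],"dr": [0,0,0],"claw": 0.1},
])

```text
time_s: 12.05
ee_pos: [0.6269, 0.0529, 0.09]
tcp_rot: [-2.317, -2.071, -0.065]
contact_force: [1.2, 7.0, 6.9]
finger_gap: 0.212
finger_force: 60.0
```

```bash
python3 st.py; python3 - <<'E'
from h import *
c=r.capture('scene')[:,:,::-1];cv2.imwrite('pics/scene4.png',c)
cv2.imwrite('pics/v4.png',cv2.resize(c[190:290,230:360],(780,600),interpolation=cv2.INTER_CUBIC))
E
```

```text
lip tub mm [ -0.7 -70.4] z 3.3 lip world [ 0.6142 -0.0627  0.0033] yaw -96.4 th 3.04 roll 0.18
12.05 F [1.2 7.  6.9] T [ 0.82 -0.07 -0.02] [0.6269 0.0529 0.09  ]
```

View pics/v4.png

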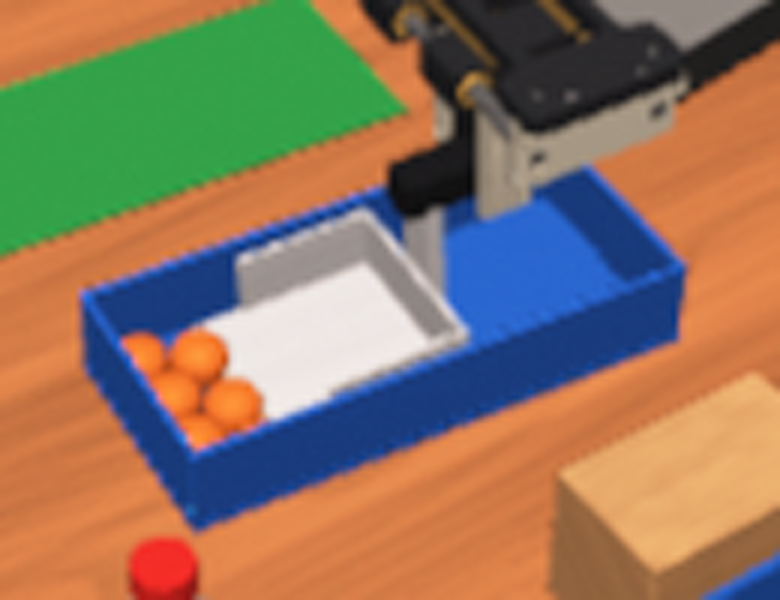

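The scene view shows the buffers bunched at the tub's -y end and riding onto the lip. The scoop is flat on the tub floor. I'll keep pushing.

>>> servo_tool([
  {"xyz": [-0.0005,-0.004,0],"dr": [0,0,0],"claw": 0.1},
  {"xyz": [-0.001,-0.008,0],"dr": [0,0,0],"claw": 0.1},
  {"xyz": [-0.0013,-0.012,0],"dr": [0,0,0],"claw": 0.1},
  {"xyz": [-0.0017,-0.016,0],"dr": [0,0,0],"claw": 0.1},
  {"xyz": [-0.002,-0.02,0],"dr": [0,0,0],"claw": 0.1},
  {"xyz": [-0.0025,-0.024,0],"dr": [0,0,0],"claw": 0.1},
  {"xyz": [-0.003,-0.028,0],"dr": [0,0,0],"claw": 0.1},
  {"xyz": [-0.0033,-0.032,0],"dr": [0,0,0],"claw": 0.1},
  {"xyz": [-0.0037,-0.035,0],"dr": [0,0,0],"claw": 0.1},
])

```text
time_s: 13.22
ee_pos: [0.6237, 0.0188, 0.0905]
tcp_rot: [-2.317, -2.072, -0.068]
contact_force: [3.6, 13.8, 10.2]
finger_gap: 0.21
finger_force: 60.0
```

```bash
python3 st.py "[(0,-112,4,3)]"
```

```text
lip tub mm [   0.  -104.5] z 3.6 lip world [ 0.6111 -0.0967  0.0036] yaw -96.39 th 3.11 roll 0.25
13.225 F [ 3.6 13.8 10.2] T [ 2.2  -0.38  0.21] [0.6237 0.0188 0.0905]
(0, -112, 4, 3) [-0.0006, -0.0073, 0.0002] [-0.0005, 0.0015, 0.0006]
```

>>> servo_tool([
  {"xyz": [-0.0003,-0.002,0],"dr": [0,0,0],"claw": 0.1},
  {"xyz": [-0.0006,-0.004,0],"dr": [0,0,0],"claw": 0.1},
  {"xyz": [-0.0008,-0.006,0],"dr": [0,0,0],"claw": 0.1},
  {"xyz": [-0.0008,-0.007,0],"dr": [0,0,0],"claw": 0.1},
])

```text
time_s: 13.72
ee_pos: [0.6245, 0.0129, 0.0916]
tcp_rot: [-2.318, -2.073, -0.074]
contact_force: [8.5, 18.9, 10.8]
finger_gap: 0.212
finger_force: 60.1
```

```bash
python3 st.py; python3 - <<'E'
from h import *
c=r.capture('scene')[:,:,::-1];cv2.imwrite('pics/scene5.png',c)
cv2.imwrite('pics/v5.png',cv2.resize(c[200:290,230:347],(780,600),interpolation=cv2.INTER_CUBIC))
E
```

```text
lip tub mm [   1.8 -110.1] z 4.4 lip world [ 0.6123 -0.1024  0.0044] yaw -96.36 th 3.21 roll 0.48
13.725 F [ 8.5 18.9 10.8] T [ 3.37 -1.38  0.52] [0.6245 0.0129 0.0916]
```

View pics/v5.png

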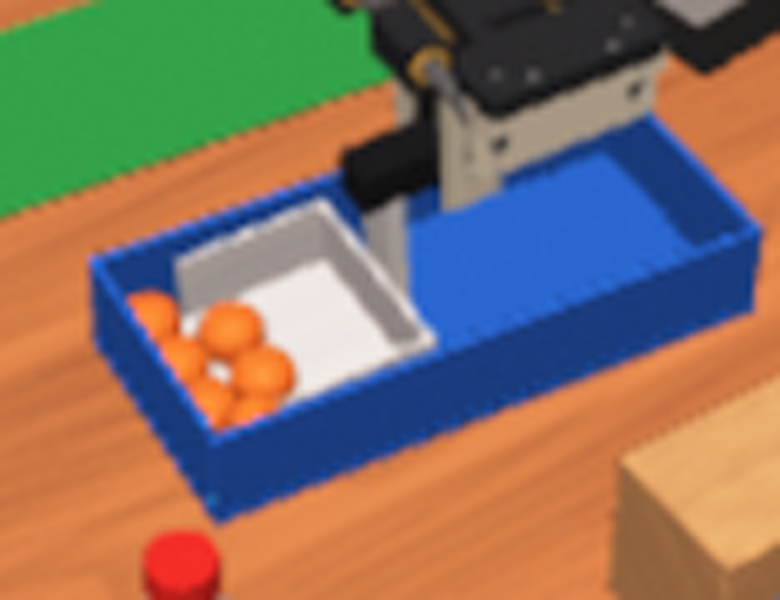

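The pan now holds the six orange buffers, bunched at its front near the end wall, with the lip about 4 mm from the wall. Next I'll tip the lip up and lift along the wall.

```bash
python3 - <<'E'
from h import *
p,R=now();b=(np.array([.6231,.0113,.0895]),R)
for w in [(0,-111.5,4,0),(0,-112,13,-5),(0,-112,21,-10),(0,-112,29,-15),(0,-112,38,-20),(0,-111,55,-22),(0,-109,75,-22),(0,-105,120,-22)]: print(w,*rel(b,lip(*w)))
E
```

```text
(0, -111.5, 4, 0) [0.0005, 0.005, -0.005] [-0.0174, 0.0047, 0.0004]
(0, -112, 13, -5) [0.0012, 0.0111, -0.0068] [-0.045, 0.0077, 0.0003]
(0, -112, 21, -10) [0.0018, 0.0166, -0.0102] [-0.0726, 0.0108, 0.0001]
(0, -112, 29, -15) [0.0023, 0.0212, -0.014] [-0.1002, 0.0139, 0.0]
(0, -112, 38, -20) [0.0027, 0.0247, -0.0171] [-0.1279, 0.0169, -0.0001]
(0, -111, 55, -22) [0.0029, 0.0268, -0.0051] [-0.1389, 0.0181, -0.0001]
(0, -109, 75, -22) [0.0031, 0.0288, 0.0149] [-0.1389, 0.0181, -0.0001]
(0, -105, 120, -22) [0.0036, 0.0327, 0.0599] [-0.1389, 0.0181, -0.0001]
```

>>> servo_tool([
  {"xyz": [0.0003,0.003,-0.002],"dr": [-0.009,0.002,0],"claw": 0.1},
  {"xyz": [0.0005,0.005,-0.003],"dr": [-0.0174,0.0047,0],"claw": 0.1},
  {"xyz": [0.0008,0.008,-0.004],"dr": [-0.031,0.006,0],"claw": 0.1},
  {"xyz": [0.0012,0.011,-0.005],"dr": [-0.045,0.0077,0],"claw": 0.1},
  {"xyz": [0.0015,0.0139,-0.0065],"dr": [-0.059,0.009,0],"claw": 0.1},
  {"xyz": [0.0018,0.0166,-0.0085],"dr": [-0.0726,0.0108,0],"claw": 0.1},
  {"xyz": [0.002,0.019,-0.01],"dr": [-0.086,0.012,0],"claw": 0.1},
  {"xyz": [0.0023,0.0212,-0.012],"dr": [-0.1,0.0139,0],"claw": 0.1},
  {"xyz": [0.0025,0.023,-0.0135],"dr": [-0.114,0.0155,0],"claw": 0.1},
  {"xyz": [0.0027,0.0247,-0.015],"dr": [-0.1279,0.0169,0],"claw": 0.1},
  {"xyz": [0.0027,0.0247,-0.015],"dr": [-0.1279,0.0169,0],"claw": 0.1},
])

```text
time_s: 15.15
ee_pos: [0.6244, 0.0358, 0.0736]
tcp_rot: [2.15, 1.925, -0.391]
contact_force: [0.9, 1.4, -2.4]
finger_gap: 0.211
finger_force: 59.8
```

```bash
python3 st.py "[(0,-111,55,-22),(0,-109,75,-22),(0,-105,120,-22)]"; python3 - <<'E'
from h import *
c=r.capture('scene')[:,:,::-1];cv2.imwrite('pics/scene6.png',c)
cv2.imwrite('pics/v6.png',cv2.resize(c[190:280,230:347],(780,600),interpolation=cv2.INTER_CUBIC))
E
```

```text
lip tub mm [  -1.9 -112.5] z 39.7 lip world [ 0.6084 -0.1044  0.0397] yaw -96.23 th -20.22 roll -0.43
15.15 F [ 0.9  1.4 -2.4] T [ 0.68 -0.32  0.18] [0.6244 0.0358 0.0736]
(0, -111, 55, -22) [0.0017, 0.0023, 0.0109] [-0.0101, -0.0013, 0.0005]
(0, -109, 75, -22) [0.0019, 0.0043, 0.0309] [-0.0101, -0.0013, 0.0005]
(0, -105, 120, -22) [0.0023, 0.0083, 0.0759] [-0.0101, -0.0013, 0.0005]
```

View pics/v6.png

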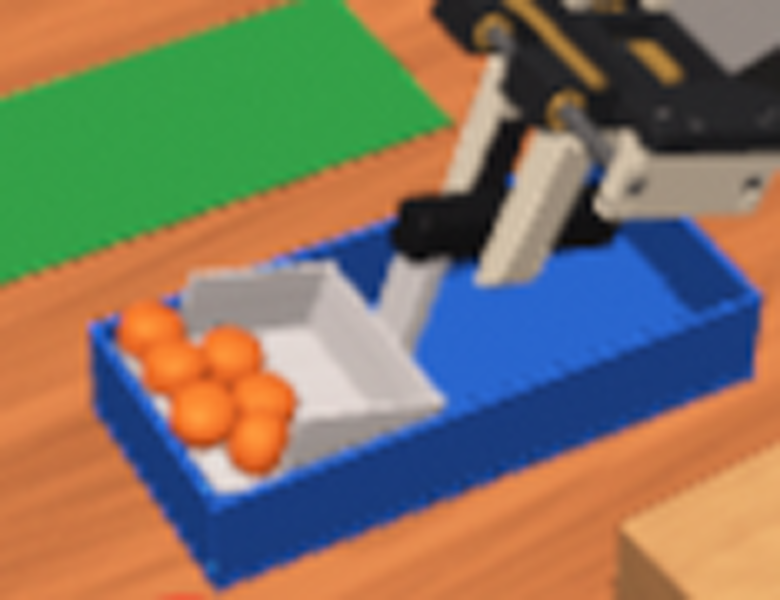

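All six are on the pan but still near the front, so I'll tilt further inside the tub to make them slide back.

```bash
python3 st.py "[(0,-110.5,43.5,-24),(0,-110,47.5,-27),(0,-109.5,51,-30)]"
```

```text
lip tub mm [  -1.7 -112.6] z 40.0 lip world [ 0.6086 -0.1046  0.04  ] yaw -96.26 th -20.18 roll -0.39
15.2 F [ 0.2  1.  -2.7] T [ 0.67 -0.36  0.14] [0.6245 0.0356 0.074 ]
(0, -110.5, 43.5, -24) [0.0016, 0.0039, -0.006] [-0.0213, 0.0002, 0.0007]
(0, -110, 47.5, -27) [0.0018, 0.0055, -0.0095] [-0.0379, 0.002, 0.0007]
(0, -109.5, 51, -30) [0.0019, 0.0067, -0.0136] [-0.0544, 0.0039, 0.0008]
```

>>> servo_tool([
  {"xyz": [0.001,0.002,-0.003],"dr": [-0.011,0,0.0007],"claw": 0.1},
  {"xyz": [0.0016,0.0039,-0.006],"dr": [-0.0213,0,0.0007],"claw": 0.1},
  {"xyz": [0.0018,0.0055,-0.0095],"dr": [-0.0379,0.002,0.0007],"claw": 0.1},
  {"xyz": [0.0018,0.0055,-0.0095],"dr": [-0.0379,0.002,0.0007],"claw": 0.1},
  {"xyz": [0.0018,0.0055,-0.0095],"dr": [-0.0379,0.002,0.0007],"claw": 0.1},
])

```text
time_s: 15.82
ee_pos: [0.6268, 0.0414, 0.0652]
tcp_rot: [2.074, 1.857, -0.496]
contact_force: [0.1, 0.2, -4.1]
finger_gap: 0.208
finger_force: 59.8
```

```bash
python3 st.py; python3 - <<'E'
from h import *
c=r.capture('scene')[:,:,::-1];cv2.imwrite('pics/scene7.png',c)
for q in blobs(orange(c),(230,200,330,290),5): print(cv2.boundingRect(q),cv2.contourArea(q))
cv2.imwrite('pics/v7.png',cv2.resize(c[190:280,230:347],(780,600),interpolation=cv2.INTER_CUBIC))
E
```

```text
lip tub mm [   0.5 -109.6] z 48.2 lip world [ 0.611  -0.1018  0.0482] yaw -96.35 th -26.99 roll 0.09
15.825 F [ 0.1  0.2 -4.1] T [ 0.66 -0.18  0.06] [0.6268 0.0414 0.0652]
(258, 248, 10, 7) 11.5
(267, 249, 8, 10) 11.0
```

View pics/v7.png

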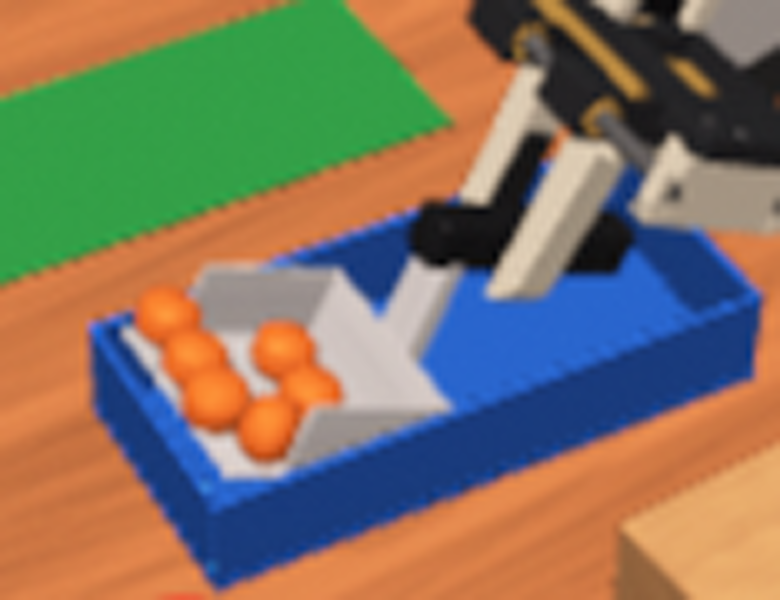

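The buffers are sliding back: the two nearest the rear are about mid-pan, and four are nearer the mouth. I'll hold the tilt a little and follow them numerically.

>>> servo_tool([
  {"xyz": [0,0,0],"dr": [0,0,0],"claw": 0.1},
  {"xyz": [0,0,0],"dr": [0,0,0],"claw": 0.1},
  {"xyz": [0,0,0],"dr": [0,0,0],"claw": 0.1},
  {"xyz": [0,0,0],"dr": [0,0,0],"claw": 0.1},
  {"xyz": [0,0,0],"dr": [0,0,0],"claw": 0.1},
])

```text
time_s: 16.5
ee_pos: [0.6268, 0.0414, 0.0653]
tcp_rot: [2.074, 1.856, -0.497]
contact_force: [-0.9, 0.0, -3.5]
finger_gap: 0.214
finger_force: 59.8
```

```bash
cat >> h.py <<'E'
def orangeS(im):
    h,s,v=cv2.split(cv2.cvtColor(im,cv2.COLOR_BGR2HSV));return ((h>=5)&(h<=16)&(s>200)&(v>150)).astype(np.uint8)
def bufs(im,roi,zl=.015,n='scene',x0=None):
    "orange discs -> positions in scoop frame on plane 14.6 mm above the pan floor"
    x0,y0,x1,y1=roi;k=6
    m=cv2.resize(orangeS(im)[y0:y1,x0:x1]*255,None,fx=k,fy=k,interpolation=cv2.INTER_LINEAR)
    m=(m>127).astype(np.uint8)
    d=cv2.distanceTransform(m,cv2.DIST_L2,5);d=cv2.GaussianBlur(d,(0,0),4)
    pk=(d==cv2.dilate(d,np.ones((25,25))))&(d>12)
    ys,xs=np.nonzero(pk);return [((x+.5)/k-.5+x0,(y+.5)/k-.5+y0,d[y,x]/k) for x,y in zip(xs,ys)]
def inscoop(px,zl=.015):
    p,R=now();S=R*RST.inv();o=p-S.apply(G);c,d=ray('scene',px)
    cl=S.inv().apply(c-o);dl=S.inv().apply(d);return cl+dl*((zl-cl[2])/dl[:,2])[:,None]
E
python3 - <<'E'
from h import *
c=r.capture('scene')[:,:,::-1];cv2.imwrite('pics/scene8.png',c)
for f in('pics/scene7.png','pics/scene8.png'):
    B=bufs(cv2.imread(f),(235,215,320,275));print(np.round(B,1).tolist())
    print(np.round(inscoop([q[:2] for q in B])*1000)[:,:2].tolist(),orangeS(cv2.imread(f))[200:285,225:330].sum())
E
python3 st.py
```

```text
[[273.8, 244.8, 2.3], [259.8, 245.9, 2.1], [264.6, 250.9, 2.1]]
[[-1.0, 1.0], [47.0, 8.0], [43.0, 28.0]] 292
[[279.9, 244.6, 2.1], [260.4, 245.9, 2.3], [264.6, 250.9, 2.1]]
[[-22.0, -1.0], [44.0, 8.0], [43.0, 28.0]] 289
lip tub mm [   0.4 -109.6] z 48.3 lip world [ 0.611  -0.1018  0.0483] yaw -96.36 th -27.03 roll 0.09
16.55 F [ 0.1  0.5 -3.6] T [ 0.65 -0.18  0.02] [0.6268 0.0414 0.0652]
```

```bash
python3 - <<'E'
from h import *
P=[(255,237),(259,243.7),(262,249.6),(272.4,242.5),(276.5,248.5),(270,254.5)]
print(np.round(inscoop(P)*1000)[:,:2].tolist())
for f in('pics/scene7.png','pics/scene8.png'):
    h=cv2.cvtColor(cv2.imread(f),cv2.COLOR_BGR2HSV)
    print([h[int(round(y)),int(round(x))].tolist() for x,y in P])
im=cv2.imread('pics/scene8.png');h,s,v=cv2.split(cv2.cvtColor(im,cv2.COLOR_BGR2HSV))
m=((h>=4)&(h<=20)&(s>190)&(v>130))
for y in range(228,264): print(''.join('#' if k else '.' for k in m[y,245:300]))
E
```

```text
[[41.0, -28.0], [44.0, -1.0], [48.0, 23.0], [-2.0, -8.0], [-1.0, 16.0], [34.0, 41.0]]
[[14, 194, 252], [13, 204, 250], [13, 202, 251], [14, 197, 252], [14, 198, 252], [13, 202, 251]]
[[14, 195, 252], [12, 205, 248], [13, 202, 251], [8, 18, 216], [8, 18, 216], [13, 202, 251]]
.......................................................
.......................................................
.......................................................
.......................................................
.......................................................
.......#####...........................................
......#######..........................................
.....#########.........................................
......#########........................................
......#########........................................
......#########........................................
......#########...............#####....................
.......#########..............######...................
.........#########...........########..................
..........########...........#########..
[... 491 characters left out ...]
##..........................
..............################.........................
...............###############.........................
.....................########..........................
.....................########..........................
......................######...........................
......................######...........................
.......................###.............................
.......................................................
.......................................................
.......................................................
.......................................................
.......................................................
```

Four buffers are arched across the mouth and not sliding. I'll lower the scoop so the tub walls guard it, pull away from the end wall and shake.

```bash
python3 st.py "[(0,-104,38,-21),(0,-84,39,-21),(3,-94,39,-21),(-3,-94,39,-21),(0,-90,48,-26)]"
```

```text
lip tub mm [   0.4 -109.6] z 48.3 lip world [ 0.611  -0.1018  0.0483] yaw -96.36 th -27.03 roll 0.09
16.55 F [ 0.1  0.5 -3.6] T [ 0.65 -0.18  0.02] [0.6268 0.0414 0.0652]
(0, -104, 38, -21) [-0.0001, 0.0031, 0.0047] [0.0333, -0.0032, 0.0001]
(0, -84, 39, -21) [0.0021, 0.023, 0.0057] [0.0333, -0.0032, 0.0001]
(3, -94, 39, -21) [0.004, 0.0127, 0.0057] [0.0333, -0.0032, 0.0001]
(-3, -94, 39, -21) [-0.002, 0.0134, 0.0057] [0.0333, -0.0032, 0.0001]
(0, -90, 48, -26) [0.0017, 0.0192, 0.0022] [0.0057, -0.0001, 0.0001]
```

>>> servo_tool([
  {"xyz": [0,0.003,0.005],"dr": [0.0333,-0.0032,0],"claw": 0.1},
  {"xyz": [0,0.003,0.005],"dr": [0.0333,-0.0032,0],"claw": 0.1},
  {"xyz": [0.002,0.023,0.006],"dr": [0.0333,-0.0032,0],"claw": 0.1},
  {"xyz": [0,0.003,0.006],"dr": [0.0333,-0.0032,0],"claw": 0.1},
  {"xyz": [0.002,0.023,0.006],"dr": [0.0333,-0.0032,0],"claw": 0.1},
  {"xyz": [0.004,0.013,0.006],"dr": [0.0333,-0.0032,0],"claw": 0.1},
  {"xyz": [-0.002,0.013,0.006],"dr": [0.0333,-0.0032,0],"claw": 0.1},
  {"xyz": [0.002,0.023,0.006],"dr": [0.0333,-0.0032,0],"claw": 0.1},
  {"xyz": [0.001,0.019,0.006],"dr": [0.025,-0.002,0],"claw": 0.1},
  {"xyz": [0.0017,0.019,0.005],"dr": [0.0057,0,0],"claw": 0.1},
  {"xyz": [0.0017,0.019,0.005],"dr": [0.0057,0,0],"claw": 0.1},
  {"xyz": [0.0017,0.019,0.005],"dr": [0.0057,0,0],"claw": 0.1},
])

```text
time_s: 18.05
ee_pos: [0.6285, 0.0605, 0.0702]
tcp_rot: [2.086, 1.868, -0.481]
contact_force: [0.4, -0.2, -4.1]
finger_gap: 0.212
finger_force: 59.8
```

```bash
cat > look.py <<'E'
from h import *
import sys
c=r.capture('scene')[:,:,::-1];cv2.imwrite(sys.argv[1],c)
scoopnow()
h,s,v=cv2.split(cv2.cvtColor(c,cv2.COLOR_BGR2HSV))
m=((h>=4)&(h<=20)&(s>190)&(v>130))
w=(s<60)&(v>120); bl=(h>100)&(h<125)&(s>150)
x0,y0,x1,y1=map(int,sys.argv[2:6])
print('x',x0,x1)
for y in range(y0,y1): print(y,''.join('#' if k else ('.' if a else ('~' if e else ' ')) for k,a,e in zip(m[y,x0:x1],w[y,x0:x1],bl[y,x0:x1])))
E
python3 look.py pics/scene9.png 240 215 320 275
```

```text
lip tub mm [  0.1 -90.3] z 50.8 lip world [ 0.6128 -0.0826  0.0508] yaw -96.31 th -25.97 roll -0.01
x 240 320
215                                                                   ....     ~ ...
216                                                                   ...      ~....
217                                                                             ....
218                                                                            .....
219                                                                            .....
220                                                          ~~               ......
221                                                       ~~~~                ......
222                                                    ~~~~~~~               .......
223                                                 ~~~~~~~~~~              ........
224                                               ~~~~~~~~~~~~              ........
225                                            ~~~~~~~~~~~~~~ ..           .........
226                                       ... ....  ~~~
[... 3360 characters left out ...]
    ~~~~~~~~~~~~~~~~~~~~~~~~~~~~~~~~~~~~                             
267                ~~~~~~~~~~~~~~~~~~~~~~~~~~~~~~~~~~                               
268                  ~~~~~~~~~~~~~~~~~~~~~~~~~~~~~                                  
269                  ~~~~~~~~~~~~~~~~~~~~~~~~~~~                                    
270                   ~~~~~~~~~~~~~~~~~~~~~~~                                       
271                   ~~~~~~~~~~~~~~~~~~~~~                                         
272                    ~~~~~~~~~~~~~~~~~                                            
273                     ~~~~~~~~~~~~~~                                              
274                      ~~~~~~~~~~
```

The mask view shows the buffers have slid back into the pan, with pixel discs around (274,236) to (293,245). The front of the pan is clear, so I'll lift and carry.

```bash
cat >> h.py <<'E'
def lw(x,y,z,th,yaw=-96.3): return tcp_for([x,y,z],yaw,th)
E
python3 - <<'E'
from h import *
b=now()
for w in [(.6128,-.0826,.12,-26),(.4984,-.30,.12,-26)]: print(w,*rel(b,lw(*w)))
b=lw(.4984,-.30,.12,-26)
for w in [(.4984,-.296,.095,-10),(.4984,-.296,.07,4),(.4984,-.296,.055,14),(.4984,-.296,.048,20),(.4984,-.296,.042,28),(.4984,-.296,.04,36),(.4984,-.296,.04,45)]: print(w,*rel(b,lw(*w)))
E
```

```text
(0.6128, -0.0826, 0.12, -26) [-0.0, -0.0, 0.0691] [-0.0002, -0.0, 0.0001]
(0.4984, -0.3, 0.12, -26) [-0.1144, -0.2174, 0.0691] [-0.0002, -0.0, 0.0001]
(0.4984, -0.296, 0.095, -10) [-0.0012, -0.0069, 0.0139] [0.0884, -0.0098, -0.0]
(0.4984, -0.296, 0.07, 4) [-0.0032, -0.0248, 0.0193] [0.1657, -0.0183, -0.0]
(0.4984, -0.296, 0.055, 14) [-0.0051, -0.0419, 0.0229] [0.2209, -0.0244, -0.0]
(0.4984, -0.296, 0.048, 20) [-0.0064, -0.0535, 0.0255] [0.254, -0.028, 0.0]
(0.4984, -0.296, 0.042, 28) [-0.0082, -0.0705, 0.0303] [0.2982, -0.0329, -0.0]
(0.4984, -0.296, 0.04, 36) [-0.0103, -0.0889, 0.0366] [0.3424, -0.0378, 0.0]
(0.4984, -0.296, 0.04, 45) [-0.0127, -0.1107, 0.0428] [0.3921, -0.0433, 0.0]
```

>>> servo_tool([
  {"xyz": [0,0,0.012],"dr": [0,0,0],"claw": 0.1},
  {"xyz": [0,0,0.035],"dr": [0,0,0],"claw": 0.1},
  {"xyz": [0,0,0.06],"dr": [0,0,0],"claw": 0.1},
  {"xyz": [-0.005,-0.01,0.069],"dr": [0,0,0],"claw": 0.1},
  {"xyz": [-0.02,-0.035,0.069],"dr": [0,0,0],"claw": 0.1},
  {"xyz": [-0.038,-0.07,0.069],"dr": [0,0,0],"claw": 0.1},
  {"xyz": [-0.056,-0.105,0.069],"dr": [0,0,0],"claw": 0.1},
  {"xyz": [-0.074,-0.14,0.069],"dr": [0,0,0],"claw": 0.1},
  {"xyz": [-0.092,-0.175,0.069],"dr": [0,0,0],"claw": 0.1},
  {"xyz": [-0.106,-0.202,0.069],"dr": [0,0,0],"claw": 0.1},
  {"xyz": [-0.1144,-0.2174,0.069],"dr": [0,0,0],"claw": 0.1},
  {"xyz": [-0.1144,-0.2174,0.069],"dr": [0,0,0],"claw": 0.1},
])

```text
time_s: 19.6
ee_pos: [0.5136, -0.1577, 0.1395]
tcp_rot: [2.087, 1.866, -0.482]
contact_force: [0.9, -0.5, -2.8]
finger_gap: 0.209
finger_force: 59.8
```

```bash
python3 st.py; python3 look.py pics/scene10.png 125 190 200 250; python3 - <<'E'
from h import *
c=r.capture('top')[:,:,::-1];cv2.imwrite('pics/top10.png',c)
for q in blobs(orange(c),(210,150,350,245),6): print('left in tub',cv2.boundingRect(q),cv2.contourArea(q))
E
```

```text
lip tub mm [ -90.5 -319.6] z 120.1 lip world [ 0.4976 -0.3005  0.1201] yaw -96.39 th -26.01 roll -0.01
19.6 F [ 0.9 -0.5 -2.8] T [ 0.72 -0.19  0.05] [ 0.5136 -0.1577  0.1395]
lip tub mm [ -89.9 -318.9] z 120.0 lip world [ 0.4983 -0.2999  0.12  ] yaw -96.35 th -26.0 roll 0.01
x 125 200
190                                                                            
191                                                                            
192                                                                            
193                                                                            
194                                                                            
195                                                                            
196                                                                            
197                                                                            
198                                                                            
199                                                                            
200           
[... 3209 characters left out ...]
                ........................................
241  ##                                ....................................... 
242                                     ...................................... 
243                                     ...................................... 
244                                      ....................................  
245                                                                            
246                                                                #           
247                                                                #           
248                                                                            
249
```

Mask view at the box: the cluster of buffers (discs around (172,222) to (191,230)) sits safely back in the raised pan. Now I'll dump slowly.

>>> servo_tool([
  {"xyz": [-0.0006,-0.0035,0.007],"dr": [0.0442,-0.005,0],"claw": 0.1},
  {"xyz": [-0.0012,-0.0069,0.0139],"dr": [0.0884,-0.0098,0],"claw": 0.1},
  {"xyz": [-0.002,-0.0155,0.0168],"dr": [0.127,-0.014,0],"claw": 0.1},
  {"xyz": [-0.0032,-0.0248,0.0193],"dr": [0.1657,-0.0183,0],"claw": 0.1},
  {"xyz": [-0.0042,-0.033,0.021],"dr": [0.193,-0.0213,0],"claw": 0.1},
  {"xyz": [-0.0051,-0.0419,0.0229],"dr": [0.2209,-0.0244,0],"claw": 0.1},
  {"xyz": [-0.0058,-0.048,0.0242],"dr": [0.2375,-0.0262,0],"claw": 0.1},
  {"xyz": [-0.0064,-0.0535,0.0255],"dr": [0.254,-0.028,0],"claw": 0.1},
  {"xyz": [-0.007,-0.059,0.027],"dr": [0.268,-0.0295,0],"claw": 0.1},
  {"xyz": [-0.0076,-0.065,0.0286],"dr": [0.283,-0.0312,0],"claw": 0.1},
  {"xyz": [-0.0082,-0.0705,0.0303],"dr": [0.2982,-0.0329,0],"claw": 0.1},
  {"xyz": [-0.0082,-0.0705,0.0303],"dr": [0.2982,-0.0329,0],"claw": 0.1},
])

```text
time_s: 21.2
ee_pos: [0.5061, -0.2278, 0.1692]
tcp_rot: [-2.063, -1.848, -0.513]
contact_force: [0.1, 0.4, -3.3]
finger_gap: 0.21
finger_force: 59.8
```

```bash
python3 st.py; python3 look.py pics/scene11.png 110 205 210 300; python3 - <<'E'
from h import *
b=lw(.4984,-.296,.042,28)
for w in [(.4984,-.296,.04,36),(.4984,-.296,.04,45),(.4984,-.285,.045,50),(.4984,-.285,.14,20)]: print(w,*rel(b,lw(*w)))
E
```

```text
lip tub mm [ -90.2 -315.2] z 41.4 lip world [ 0.4984 -0.2962  0.0414] yaw -96.32 th 27.99 roll -0.05
21.2 F [ 0.1  0.4 -3.3] T [-0.4  -0.05 -0.02] [ 0.5061 -0.2278  0.1692]
lip tub mm [ -90.2 -314.9] z 41.6 lip world [ 0.4984 -0.2959  0.0416] yaw -96.3 th 27.96 roll -0.05
x 110 210
205                                                                 ...............                     
206                                                                ...............                      
207                                                              ..................                     
208                                                             ....................                    
209                                                            .....................                    
210                                                           .......................                   
211                                                         ..........................                  
212                                         ...            ...............  ......
[... 8762 characters left out ...]
                          ##                                                    
297                   #                        #                                                        
298                   #                    ##                                                           
299                                    ##                                                               
(0.4984, -0.296, 0.04, 36) [-0.002, -0.0183, 0.0063] [0.0442, -0.0049, 0.0]
(0.4984, -0.296, 0.04, 45) [-0.0044, -0.0401, 0.0125] [0.0939, -0.0104, 0.0]
(0.4984, -0.285, 0.045, 50) [-0.0058, -0.0415, 0.0195] [0.1215, -0.0134, 0.0]
(0.4984, -0.285, 0.14, 20) [0.0019, 0.028, 0.0872] [-0.0442, 0.0049, 0.0]
```

>>> servo_tool([
  {"xyz": [0,0,0],"dr": [0,0,0],"claw": 0.1},
  {"xyz": [0,0,0],"dr": [0,0,0],"claw": 0.1},
  {"xyz": [-0.001,-0.009,0.003],"dr": [0.022,-0.0025,0],"claw": 0.1},
  {"xyz": [-0.002,-0.0183,0.0063],"dr": [0.0442,-0.0049,0],"claw": 0.1},
  {"xyz": [-0.002,-0.0183,0.0063],"dr": [0.0442,-0.0049,0],"claw": 0.1},
  {"xyz": [-0.0032,-0.0292,0.0094],"dr": [0.069,-0.0076,0],"claw": 0.1},
  {"xyz": [-0.0044,-0.0401,0.0125],"dr": [0.0939,-0.0104,0],"claw": 0.1},
  {"xyz": [-0.0044,-0.0401,0.0125],"dr": [0.0939,-0.0104,0],"claw": 0.1},
  {"xyz": [-0.0044,-0.0401,0.0125],"dr": [0.0939,-0.0104,0],"claw": 0.1},
])

```text
time_s: 22.38
ee_pos: [0.5017, -0.2668, 0.1821]
tcp_rot: [-1.869, -1.676, -0.771]
contact_force: [-0.8, -0.3, -3.2]
finger_gap: 0.21
finger_force: 59.8
```

```bash
python3 st.py; python3 look.py pics/scene12.png 110 210 210 295
```

```text
lip tub mm [ -90.1 -314.4] z 39.9 lip world [ 0.4985 -0.2954  0.0399] yaw -96.27 th 44.86 roll -0.02
22.375 F [-0.8 -0.3 -3.2] T [-0.7  -0.01  0.02] [ 0.5017 -0.2668  0.1821]
lip tub mm [ -90.  -314.3] z 40.0 lip world [ 0.4986 -0.2953  0.04  ] yaw -96.24 th 44.88 roll -0.0
x 110 210
210                                      ............................                                   
211                                     ..............................                                  
212                                    ...............................                                  
213                                    ..............................                                   
214                                   ..............    ............                                    
215                                  ..............        .........                                    
216                                 ...............          ........                                   
217                                 ..............           .........          
[... 7364 characters left out ...]
          
288                #                                                            #                       
289                #                                                        #                           
290                #                                                    ##                              
291                 #                                                #                                  
292                 #                                            #                                      
293                                                          ##                                         
294                  #                                    #
```

Five buffers show in the box at (135,262), (137,270), (140,279), (161,260) and (161,272), and the pan is empty. I'll take the scoop back.

```bash
python3 - <<'E'
from h import *
b=now()
for w in [(.4984,-.29,.12,35),(.48,-.22,.13,0),(.4273,-.0501,.05,0,-95.6)]: print(w,*rel(b,lw(*w)))
E
```

```text
(0.4984, -0.29, 0.12, 35) [0.0024, 0.0291, 0.0729] [-0.0545, 0.006, -0.0004]
(0.48, -0.22, 0.13, 0) [-0.0085, 0.1667, 0.0282] [-0.2478, 0.0272, -0.0003]
(0.4273, -0.0501, 0.05, 0, -95.6) [-0.0627, 0.3368, -0.0518] [-0.248, 0.0257, 0.0034]
```

>>> servo_tool([
  {"xyz": [0.001,0.012,0.035],"dr": [-0.02,0.002,0],"claw": 0.1},
  {"xyz": [0.0024,0.029,0.0729],"dr": [-0.0545,0.006,0],"claw": 0.1},
  {"xyz": [0,0.06,0.07],"dr": [-0.1,0.012,0],"claw": 0.1},
  {"xyz": [-0.004,0.1,0.055],"dr": [-0.15,0.018,0],"claw": 0.1},
  {"xyz": [-0.006,0.135,0.04],"dr": [-0.2,0.023,0],"claw": 0.1},
  {"xyz": [-0.0085,0.1667,0.0282],"dr": [-0.2478,0.0272,0],"claw": 0.1},
  {"xyz": [-0.03,0.215,0.025],"dr": [-0.248,0.0257,0.003],"claw": 0.1},
  {"xyz": [-0.046,0.265,0.01],"dr": [-0.248,0.0257,0.0034],"claw": 0.1},
  {"xyz": [-0.058,0.31,-0.01],"dr": [-0.248,0.0257,0.0034],"claw": 0.1},
  {"xyz": [-0.0627,0.3368,-0.035],"dr": [-0.248,0.0257,0.0034],"claw": 0.1},
  {"xyz": [-0.0627,0.3368,-0.0518],"dr": [-0.248,0.0257,0.0034],"claw": 0.1},
  {"xyz": [-0.0627,0.3368,-0.0518],"dr": [-0.248,0.0257,0.0034],"claw": 0.1},
])

```text
time_s: 23.92
ee_pos: [0.438, 0.0699, 0.1299]
tcp_rot: [-2.325, -2.11, -0.002]
contact_force: [0.2, 0.4, -2.4]
finger_gap: 0.215
finger_force: 59.8
```

```bash
python3 st.py; python3 - <<'E'
from h import *
b=now()
for z in (.006,.0035): print(*rel(b,lw(.4273,-.0501,z,0,-95.6)))
E
```

```text
lip tub mm [-188.9  -78.4] z 49.2 lip world [ 0.4263 -0.05    0.0492] yaw -95.55 th 0.11 roll -0.03
23.925 F [ 0.2  0.4 -2.4] T [ 0.06 -0.1   0.05] [0.438  0.0699 0.1299]
[0.0011, 0.0001, -0.0434] [-0.0006, -0.0001, -0.0003]
[0.0011, 0.0001, -0.0459] [-0.0006, -0.0001, -0.0003]
```

>>> servo_tool([
  {"xyz": [0.001,0,-0.02],"dr": [0,0,0],"claw": 0.1},
  {"xyz": [0.001,0,-0.038],"dr": [0,0,0],"claw": 0.1},
  {"xyz": [0.001,0,-0.043],"dr": [0,0,0],"claw": 0.1},
  {"xyz": [0.001,0,-0.0455],"dr": [0,0,0],"claw": 0.1},
  {"xyz": [0.001,0,-0.046],"dr": [0,0,0],"claw": 0.1},
])

```text
time_s: 24.55
ee_pos: [0.4405, 0.0694, 0.0852]
tcp_rot: [-2.328, -2.109, -0.005]
contact_force: [-0.3, 3.4, 4.2]
finger_gap: 0.209
finger_force: 59.8
```

Contact. Release and retreat.

>>> servo_tool([
  {"xyz": [0,0,0],"dr": [0,0,0],"claw": 0.25},
  {"xyz": [0,0,0],"dr": [0,0,0],"claw": 0.5},
  {"xyz": [0,0,0],"dr": [0,0,0],"claw": 0.6},
  {"xyz": [0,0,0.02],"dr": [0,0,0],"claw": 0.6},
  {"xyz": [0,0,0.07],"dr": [0,0,0],"claw": 0.6},
  {"xyz": [0,0,0.12],"dr": [0,0,0],"claw": 0.6},
  {"xyz": [-0.06,0.05,0.18],"dr": [0,0,0],"claw": 0.6},
  {"xyz": [-0.1,0.1,0.22],"dr": [0,0,0],"claw": 0.6},
  {"xyz": [-0.12,0.15,0.22],"dr": [0,0,0],"claw": 0.6},
  {"xyz": [-0.12,0.15,0.22],"dr": [0,0,0],"claw": 0.6},
])

```text
time_s: 25.8
ee_pos: [0.3185, 0.2208, 0.3054]
tcp_rot: [-2.326, -2.111, -0.006]
contact_force: [0.2, -0.7, 0.1]
finger_gap: 0.601
finger_force: 0.0
```

```bash
python3 - <<'E'
from h import *
s=r.get_state();print(s['time_s'],s['ee_pos'],s['contact_force'])
a=r.capture('top')[:,:,::-1];c=r.capture('scene')[:,:,::-1]
cv2.imwrite('pics/top13.png',a);cv2.imwrite('pics/scene13.png',c)
cv2.imwrite('pics/v13.png',np.vstack([cv2.resize(a[90:350,40:500],(530,300)),cv2.resize(c[150:330,100:420],(530,300))]))
m=(a.min(2)>150)
for q in blobs(m,(255,255,340,335))[:1]: print('pan',quad('top',q,.003))
E
```

```text
25.8 [0.318528   0.22079554 0.30543662] [ 0.23784145 -0.65189556  0.14692732]
pan (array([434. ,  -4.4]), array([89.9, 87.1]), 84.72)
```

View pics/v13.png

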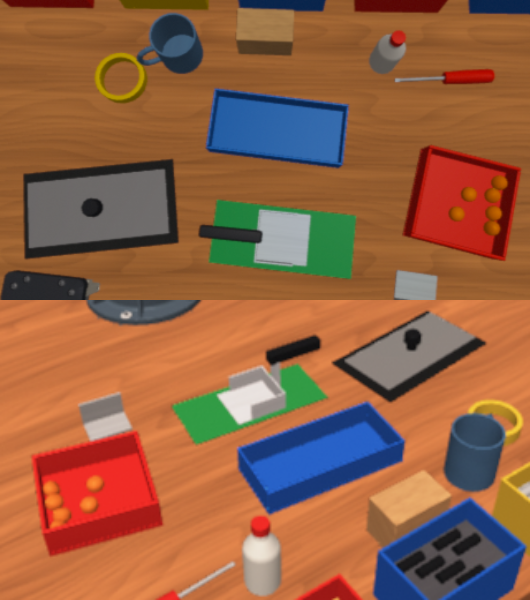

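The final view shows the tub empty and six buffers in the red box. The lid is flat on the black mat, and the scoop's pan centre is about 3 mm from the middle of the green mat. Handing in.

```bash
python3 -c "
from station import r
print(r.sign_off())"
```

```text
the job is handed in; nothing more can be done
None
```

I handed the job in at about 26 s: all six buffers are in the red box, the lid is flat on the black mat, the scoop is back on the middle of its green mat, and nothing else looked moved in the last pictures; sign-off gave no verdict.

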